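# Pack stone samples and load the tote onto the transport skid

### The job

Pack the stone samples for transport: draw the load bar of the red skid right back and lay every stone sample that is on the bench in the blue tote where it stands. Then push the loaded tote up the skid's ramp, without lifting or carrying it, until its back edge drops behind the steel lip and it sits flat on the deck, and pull the load bar in until you feel the tote stop snug against the fixed rail. Leave the other things on the bench where they are.

Things in the scene. Friction and masses are not known exactly. Their poses are not given: they have to be found in the camera images.
- skid: red transport skid with ramp, lip, deck, rail and load bar, fixed to the bench. Its +y is the push direction, x across, z up; origin at bench level below the lip's deck-side face (all skid x, y below are in this frame). The deck is plywood, 28 mm high, from y 0 to the end stop's face at y 195 mm; the red end stop is 76 mm high
- ramp_foot (a point): middle of the foot of the aluminium ramp, skid (10, -162, 0) mm. The plate is 170 mm wide (skid x -75 to 95) and rises straight from here to 38 mm high at skid y -12
- lip (a point): middle of the top deck-side edge of the steel lip, skid (0, 0, 38) mm: the lip is 12 mm wide (skid y -12 to 0), its top 38 mm above the bench, 10 mm above the deck behind it
- rail (a point): middle of the inner face of the red fixed rail, skid (-85, 103.5, 53) mm; the rail runs along the deck from skid y 0 to 207 and stands 78 mm above the bench. The load bar stands across from it, on the +x side
- load_bar (a joint): slide of the steel load bar across the deck, m: 0 = drawn right back (bar face at skid x +105 mm), growing towards the fixed rail, limit 0.080; face at skid x 0.105 minus this. Moves stiffly (2.5 N), stays where left; starts part way in. Bar 150 mm long (skid y 22 to 172), 20 mm thick, top 83 mm above the bench. Reads about 0.060 when it holds the tote against the rail
- bar_grip (a point): middle of the black upright grip on top of the load bar, 123 mm above the bench, 10 mm behind the bar's face. The grip is 22 mm thick (skid x), 50 mm wide (skid y), from 83 to 143 mm above the bench; hold it across its thickness from above
- tote: open blue tote, 130 x 180 x 60 mm (its x, y, z), walls and floor 4 mm, 0.25 to 0.4 kg empty, to 1.3 kg loaded; friction on ramp 0.45 to 0.66. Origin: centre of underside. Starts on the bench before the ramp foot, its +y roughly the push direction; back wall at its y -90 mm. Behind the lip its origin is at skid y 90 to 105 mm, 28 mm high; against the rail at skid x -20 mm
- sample_grey: grey speckled granite stone sample bar, 90 x 40 x 18 mm (its x, y, z), 175 g, polished; origin at the centre of its underside (9 mm from its middle, along its z). Lies flat on the bench at the start; some samples may be absent
- sample_black: black granite stone sample bar, 90 x 40 x 18 mm (its x, y, z), 175 g, polished; origin at the centre of its underside (9 mm from its middle, along its z). Lies flat on the bench at the start; some samples may be absent
- sample_red: red-brown granite stone sample bar, 90 x 40 x 18 mm (its x, y, z), 175 g, polished; origin at the centre of its underside (9 mm from its middle, along its z). Lies flat on the bench at the start; some samples may be absent
- sample_white: white marble stone sample bar, 90 x 40 x 18 mm (its x, y, z), 175 g, polished; origin at the centre of its underside (9 mm from its middle, along its z). Lies flat on the bench at the start; some samples may be absent
- sample_green: dark green serpentine stone sample bar, 90 x 40 x 18 mm (its x, y, z), 175 g, polished; origin at the centre of its underside (9 mm from its middle, along its z). Lies flat on the bench at the start; some samples may be absent
- club_hammer: bystander: club hammer, steel head, wooden handle
- chisel_wide: bystander: wide steel chisel, 190 mm
- chisel_narrow: bystander: narrow steel chisel, 170 mm
- tape_roll: bystander: roll of tape lying flat, 100 mm across, 45 mm high
- spray_bottle: bystander: upright white bottle with red cap, 190 mm high, 68 mm across
- rubbing_stone: bystander: brick-red rubbing stone, 120 x 50 x 30 mm, not one of the samples
- folding_rule: bystander: folded wooden rule, 200 mm
Things that resemble listed ones, but are neither listed nor needed, are in the scene too. What is shaped like the sample_green but yellow is not meant.

How it is judged:
On the way, in this order (a step that is already met when the one before it is completed fails the run):
1. the load bar is drawn back and every sample lies in the tote, which still stands on the bench before the ramp (x of sample_grey in the frame of tote between -0.063 and 0.063 m and y of sample_grey in the frame of tote between -0.087 and 0.087 m and z of sample_grey in the frame of tote between -0.005 and 0.045 m and x of sample_black in the frame of tote between -0.063 and 0.063 m and y of sample_black in the frame of tote between -0.087 and 0.087 m and z of sample_black in the frame of tote between -0.005 and 0.045 m and x of sample_red in the frame of tote between -0.063 and 0.063 m and y of sample_red in the frame of tote between -0.087 and 0.087 m and z of sample_red in the frame of tote between -0.005 and 0.045 m and x of sample_white in the frame of tote between -0.063 and 0.063 m and y of sample_white in the frame of tote between -0.087 and 0.087 m and z of sample_white in the frame of tote between -0.005 and 0.045 m and x of sample_green in the frame of tote between -0.063 and 0.063 m and y of sample_green in the frame of tote between -0.087 and 0.087 m and z of sample_green in the frame of tote between -0.005 and 0.045 m and linear speed of each of tote, sample_grey, sample_black, sample_red, sample_white, sample_green below 0.02 m/s and value of joint load_bar below 0.015 m and y of tote in the frame of skid below -0.2 m and angle between tote's own z axis and vertical below 0.05 rad), for 0.2 s.
2. the loaded tote rides up the ramp, tilted by it (x of sample_grey in the frame of tote between -0.063 and 0.063 m and y of sample_grey in the frame of tote between -0.087 and 0.087 m and z of sample_grey in the frame of tote between -0.005 and 0.045 m and x of sample_black in the frame of tote between -0.063 and 0.063 m and y of sample_black in the frame of tote between -0.087 and 0.087 m and z of sample_black in the frame of tote between -0.005 and 0.045 m and x of sample_red in the frame of tote between -0.063 and 0.063 m and y of sample_red in the frame of tote between -0.087 and 0.087 m and z of sample_red in the frame of tote between -0.005 and 0.045 m and x of sample_white in the frame of tote between -0.063 and 0.063 m and y of sample_white in the frame of tote between -0.087 and 0.087 m and z of sample_white in the frame of tote between -0.005 and 0.045 m and x of sample_green in the frame of tote between -0.063 and 0.063 m and y of sample_green in the frame of tote between -0.087 and 0.087 m and z of sample_green in the frame of tote between -0.005 and 0.045 m and y of tote in the frame of skid between -0.2 and -0.03 m and angle between tote's own z axis and vertical above 0.1 rad and height (world z) of tote below 0.07 m), for 0.1 s.
3. the tote's back edge has dropped behind the lip and the tote sits flat on the deck (x of sample_grey in the frame of tote between -0.063 and 0.063 m and y of sample_grey in the frame of tote between -0.087 and 0.087 m and z of sample_grey in the frame of tote between -0.005 and 0.045 m and x of sample_black in the frame of tote between -0.063 and 0.063 m and y of sample_black in the frame of tote between -0.087 and 0.087 m and z of sample_black in the frame of tote between -0.005 and 0.045 m and x of sample_red in the frame of tote between -0.063 and 0.063 m and y of sample_red in the frame of tote between -0.087 and 0.087 m and z of sample_red in the frame of tote between -0.005 and 0.045 m and x of sample_white in the frame of tote between -0.063 and 0.063 m and y of sample_white in the frame of tote between -0.087 and 0.087 m and z of sample_white in the frame of tote between -0.005 and 0.045 m and x of sample_green in the frame of tote between -0.063 and 0.063 m and y of sample_green in the frame of tote between -0.087 and 0.087 m and z of sample_green in the frame of tote between -0.005 and 0.045 m and y of tote in the frame of skid between 0.0865 and 0.1095 m and z of tote in the frame of skid between 0.023 and 0.0325 m and angle between tote's own z axis and vertical below 0.04 rad), for 0.3 s.
4. the load bar holds the tote snug against the fixed rail (all of step 3 and x of tote in the frame of skid between -0.026 and -0.0155 m and value of joint load_bar above 0.0555 m and angle between the x axis of tote and the x axis of skid, either way round below 0.05 rad), for 0.3 s.
At the end, for the whole second after the job is handed in: Every sample present lies in the tote below its rim; the tote sits flat on the deck behind the lip (tilt under 0.04 rad), square within 0.05 rad and within 4.5 mm of the fixed rail; the load bar within 4.5 mm of the tote (joint over 0.0555); all at rest (all of step 4 and linear speed of each of tote, sample_grey, sample_black, sample_red, sample_white, sample_green below 0.02 m/s); the robot touches nothing.
It fails at once if the tote is lifted (underside more than 80 mm above the bench) (height (world z) of tote above 0.08 m).
It fails at once if another thing on the bench is pushed more than 30 mm from its place (distance of any of chisel_wide, chisel_narrow, club_hammer, tape_roll, spray_bottle, rubbing_stone, folding_rule from where it was at the start of the episode above 0.03 m).
Of sample_grey, sample_black, sample_red, sample_white, sample_green only 3 to 5 are there at a start; the rules pass over those that are not, and their reading is None.
At some moment in a run one of sample_grey, sample_black, sample_red, sample_white, sample_green may be knocked a few centimetres aside while the robot is not near it.
Once in a run the grip may slacken for a moment while it holds something.
It also fails if it takes over 210 s, if anything falls off the work surface, if the arm or the gripper's body presses on something with over 40 N, if the wrist force passes 120 N, or if a joint passes its speed limit or range.

### The arm

A 6-joint arm with a two-finger parallel gripper is mounted at the origin on the work surface. World frame = base frame: x ahead of the robot, y to its left, z up, the work surface at z = 0. Lengths are in m, angles in rad, forces in N, time in s.
With the tool pointing down it reaches from about 0.375 to 0.975 m from the base axis. Payload 3.8 kg.
Tool frame: the origin (TCP) lies at the very end of the fingers, on their centre line; the grasp point (between the pads) lies 19 mm behind it; y points along the fingers, x is the direction in which the jaws open and shut, and the axes are right-handed (so a half turn about y gives the same grasp; the last joint's range is limited). The gripper opens to 85 mm and grips with 20 to 120 N. Pads are 22 mm wide; open, the fingers measure 114 mm over their backs; the gripper's body (76 mm by 85 mm) begins 54 mm behind the grasp point. The pads swing forward as they close: fully open they stand 13 mm farther back than shut.
Start: joints at [1.133, 0.264, 1.604, -0, 1.274, -0.037], TCP at [0.263, 0.622, 0.192] pointing down, gripper open.
Joint ranges: [-2.63, 2.63], [-0.94, 2.18], [0.31, 2.57], [-1.31, 4.45], [0, 2.66], [-2.55, 2.55]. Speed limits (rad/s): [2.57, 2.57, 3.14, 3.14, 3.14, 3.14].

### API

Orientations are given as a rotation vector (axis times angle).
In Python, from workcell import bot, cams gives the robot as it stands.
- The arm moves only by the tool play_rows, never from a script. Its argument "motion" is a list of rows, each a list of 2 entries, a list of its own where there are three numbers: the shift along the world's x, y, z normalised to -1 to 1, where 1 is 400 mm, then the turn, a rotation vector about the world's x, y, z normalised to -1 to 1, where 1 is pi/4 rad. In form: [[[tx, ty, tz], [ax, ay, az]], ...]. A call has 1 to 10 rows; each row is the pose to reach, as a shift and turn from the pose commanded when the call began; what a row does not reach only later rows make up. A row lasts 1/8 s, in which the tool goes at most 62.5 mm and 10.7 degrees, less where a joint would pass 70% of its speed; a pose out of reach is approached as far as the arm can. A call with a number of a shift or a turn outside -1 to 1 is refused whole. A call with a gripper value outside its range is refused whole. "gripper" is the closure, from 0 (fully open) to 1 (shut), set as the call begins (left out, the last holds). The fingers move at their own pace and stop on an object; "squeeze" is the grip in N (left out, the last holds). Time passes only in rows, so rows that repeat a pose let the fingers close. It gives the time, the measured TCP pose, the force and the opening at its end, in the units of the state.
- bot.read_state(): the state, without advancing time (a new reading comes with each control period).
- cams.read_camera(name): name is "scene" or "top" or "wrist"; returns (picture, depth): 420x560x3 uint8, red, green, blue; 420x560 float32, m along the optical axis (not along the pixel's ray), 0 where there is no reading.
- cams.calibration(name): a dict with "mtx" (3x3 intrinsics, pixels), "k1" (the pictures are not rectified: a ray, as slopes to the right and down, at radius r is drawn at 1 + k1 r^2 times it, then the intrinsics apply), "R" (3x3) and "t" (3): a world point X has camera coordinates R X + t; the wrist camera has in their place "tool_from_camera" (4x4, takes a point from camera to tool coordinates, whose origin is the TCP and whose axes are the tool frame's). Camera axes: x right, y down, z forward; pixel columns grow to the right and rows downward; lengths in m; the calibration is good to about 2 mm. A picture is of the moment at which its call begins: read the wrist's pose just before it. calibration takes no time and is no camera call.
- bot.finish_job(): hands the job in, once; it reports no verdict.
Trained networks look in the newest picture that a camera, given by its name, has taken for a name from the list of things; names that differ only in an ending like _2 or _b are one class to them, and where a whole thing is asked for, a point or a joint stands for the part that bears it (a point fixed in the world has none). Each returns a list of dicts, best first, with "conf" (0 to 1); they miss things now and then, are a little off and sometimes report something else, mostly with a low value. They report only what shows in the picture. A call takes as long as a camera call. They do not tell look-alikes from the thing itself.
- cams.recognise(camera, label): "xyz" ([x, y, z] in m, in the coordinates of the camera as it stood for that picture, good to about 4 mm: the middle of the surface that is visible of it).
- cams.regions_of(camera, label): "mask" (420x560 bool, what is visible of it).
- cams.mark_of(camera, label): "xyz" ([x, y, z] in m, in the coordinates of the camera as it stood for that picture, good to about 4 mm: a listed point, or the origin of a listed thing).
The state is a dict: "time": time; "q": joint angles; "joint_vel": joint speeds; "joint_torque": joint torques, N m; "tool_pos": TCP position; "tcp_rot": TCP orientation; "wrist_force": force on the tool from outside, world axes, zero at the start; "torque": the same for the moment, N m; "width": opening from 0.0 (shut) to 1.0 (fully open).
Only numpy, scipy, OpenCV 4.12 (cv2) and the standard library are available. Lean on these libraries where they do the work, as an engineer would, in place of code of your own. Each camera call takes 0.05 s, during which the arm holds its last target.

## Working session

There is one attempt and no reset: what is moved stays moved. The work goes in short steps, Python scripts to look and compute and a tool call to move; the robot and the scene stay as the last step left them, time stands still between calls to the robot, and variables do not carry over. Pictures are saved under pics/ and viewed, and the job is handed in when it is done.

Besides the shell and the picture viewer there is one more tool, called after "Request:" in YAML: its name, and indented under it one key for each argument. play_rows: Moves the arm, as the interface text tells. Its arguments: {"type":"object","properties":{"motion":{"type":"array","items":{"type":"array"}},"gripper":{"type":"number"},"squeeze":{"type":"number"}},"required":["motion"]}

```bash
ls; mkdir -p pics
cat > h.py <<'E'
import numpy as np, cv2
from workcell import bot, cams
from scipy.spatial.transform import Rotation as Ro
def save(name,img,crop=None,scale=1):
    if crop: img=img[crop[1]:crop[3],crop[0]:crop[2]]
    img=cv2.resize(img,None,fx=scale,fy=scale,interpolation=cv2.INTER_CUBIC)
    cv2.imwrite('pics/'+name+'.png',img[:,:,::-1])
def pose(cam):
    """world_from_cam R,t"""
    c=cams.calibration(cam)
    if cam!='wrist':
        R=np.array(c['R']);t=np.array(c['t']);return R.T,-R.T@t
    s=bot.read_state();T=np.array(c['tool_from_camera'])
    Rt=Ro.from_rotvec(s['tcp_rot']).as_matrix()
    return Rt@T[:3,:3],Rt@T[:3,3]+np.array(s['tool_pos'])
def rays(cam,uv):
    c=cams.calibration(cam);K=np.array(c['mtx'])
    uv=np.asarray(uv,float).reshape(-1,1,2)
    return cv2.undistortPoints(uv,K,np.array([c['k1'],0,0,0.])).reshape(-1,2)
def pix2world(cam,uv,z=None,depth=None,P=None):
    R,t=P or pose(cam)
    n=rays(cam,uv);d=np.c_[n,np.ones(len(n))]
    if depth is not None: return (d*np.asarray(depth).reshape(-1,1))@R.T+t
    w=d@R.T; s=(z-t[2])/w[:,2]; return t+w*s[:,None]
def world2pix(cam,X,P=None):
    R,t=P or pose(cam);c=cams.calibration(cam)
    Xc=(np.atleast_2d(X)-t)@R
    return cv2.projectPoints(Xc,np.zeros(3),np.zeros(3),np.array(c['mtx']),np.array([c['k1'],0,0,0.]))[0].reshape(-1,2)
E
python3 - <<'E'
from h import *
for n in ['scene','top','wrist']:
    im,d=cams.read_camera(n); save('a_'+n,im); R,t=pose(n); print(n,t.round(3),R.round(2).tolist())
s=bot.read_state();print(s)
E
```

```text
pics
scene [1.501 0.281 1.347] [[-0.3, 0.75, -0.59], [0.95, 0.22, -0.2], [-0.02, -0.62, -0.78]]
top [ 0.373 -0.028  1.527] [[-0.01, -0.99, 0.14], [-1.0, 0.01, -0.0], [-0.0, -0.14, -0.99]]
wrist [0.194 0.649 0.372] [[0.39, 0.88, 0.27], [0.92, -0.37, -0.12], [-0.0, 0.29, -0.96]]
{'time': 0.15, 'q': array([ 1.13310544e+00,  2.64606186e-01,  1.60505761e+00,  2.52502794e-05,
        1.27369570e+00, -3.68941620e-02]), 'joint_vel': array([-5.99681096e-05, -1.62510403e-03, -3.18944332e-03, -1.41621504e-04,
       -3.08870600e-04, -6.86296271e-04]), 'joint_torque': array([ 1.47036491e-03, -5.15901017e+01, -3.67961490e+01, -1.41285504e-04,
        7.96046981e-03,  2.58462376e-05]), 'tool_pos': array([0.26307413, 0.62093836, 0.19113196]), 'tcp_rot': array([-1.37348775, -0.90796307,  0.91046681]), 'wrist_force': array([-0.49830033, -0.01228861,  0.21487769]), 'torque': array([-0.02279926,  0.03969615,  0.04905542]), 'width': 1.0032081592949798}
```

View pics/a_scene.png

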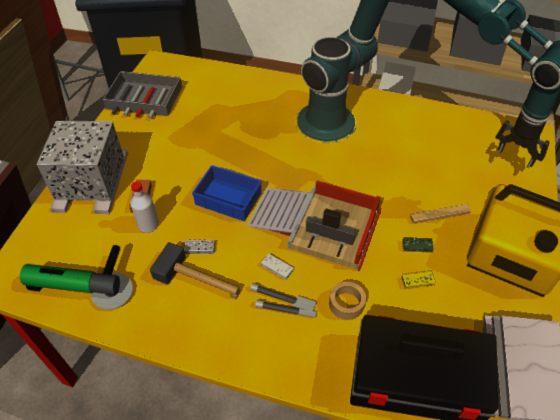

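View pics/a_top.png

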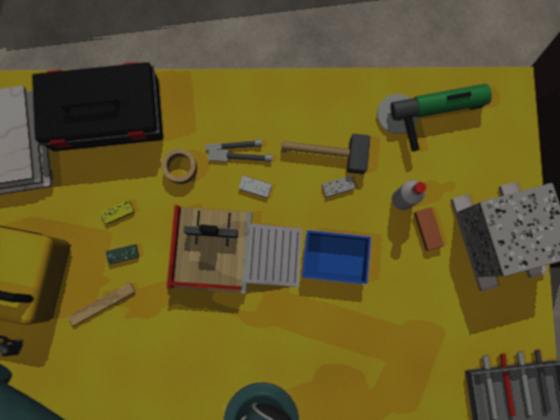

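View pics/a_wrist.png

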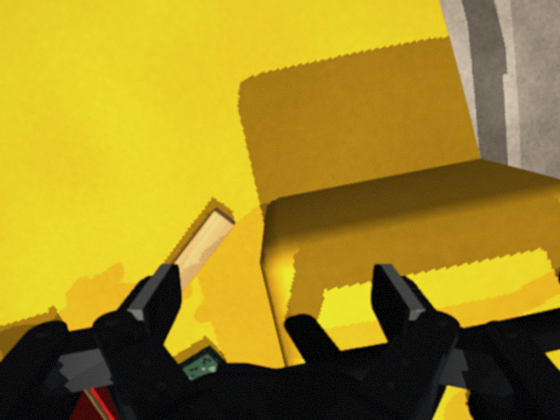

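Run:
```python
from h import *
ob={}
for cam in ['top','scene']:
    im,d=cams.read_camera(cam); R,t=pose(cam)
    print(cam)
    for n in ['sample_grey','sample_black','sample_red','sample_white','sample_green','rubbing_stone','tote','club_hammer']:
        for r in cams.mark_of(cam,n)[:3]:
            X=R@np.array(r['xyz'])+t; print(n,round(r['conf'],2),X.round(3),world2pix(cam,X).round(0)[0])
    for n in ['lip','ramp_foot','rail','bar_grip']:
        for r in cams.mark_of(cam,n)[:2]:
            X=R@np.array(r['xyz'])+t; print(n,round(r['conf'],2),X.round(3),world2pix(cam,X).round(0)[0])
    if cam=='top': save('b_top1',im,(60,120,460,340),2)
```

```text
top
sample_grey 0.8 [ 0.674 -0.23  -0.   ] [337. 186.]
sample_red 0.27 [0.766 0.058 0.004] [241. 156.]
sample_white 0.77 [0.674 0.018 0.001] [254. 186.]
sample_white 0.38 [0.805 0.08  0.002] [234. 144.]
sample_green 0.94 [ 0.475  0.404 -0.001] [123. 254.]
sample_green 0.86 [0.599 0.427 0.002] [117. 212.]
rubbing_stone 0.82 [ 0.537 -0.496  0.001] [427. 231.]
tote 0.79 [ 0.457 -0.218  0.   ] [334. 258.]
tote 0.45 [ 0.632 -0.426  0.   ] [402. 199.]
club_hammer 0.76 [ 0.778 -0.19   0.003] [322. 152.]
lip 0.79 [0.465 0.049 0.035] [243. 255.]
lip 0.17 [0.731 0.246 0.004] [178. 168.]
ramp_foot 0.93 [ 0.459 -0.115  0.   ] [299. 258.]
ramp_foot 0.69 [ 0.631 -0.425 -0.001] [402. 200.]
rail 0.82 [0.388 0.155 0.054] [205. 283.]
bar_grip 0.95 [0.533 0.139 0.126] [208. 229.]
scene
sample_grey 0.86 [ 0.676 -0.235  0.003] [199. 248.]
sample_black 0.59 [ 0.769  0.055 -0.003] [281. 299.]
sample_black 0.39 [0.538 0.137 0.124] [331. 217.]
sample_white 0.86 [0.673 0.012 0.002] [276. 267.]
sample_white 0.47 [ 0.677 -0.235  0.001] [199. 249.]
sample_white 0.23 [ 0.463 -0.221  0.001] [227. 199.]
sample_green 0.88 [ 0.603  0.423 -0.   ] [418. 282.]
sample_green 0.86 [0.473 0.405 0.003] [418. 245.]
sample_green 0.41 [0.385 0.155 0.056] [346. 195.]
rubbing_stone 0.64 [ 0.736  0.238 -0.005] [346. 306.]
rubbing_stone 0.59 [ 0.543 -0.497  0.003] [141. 198.]
rubbing_stone 0.32 [0.465 0.049 0.041] [307. 210.]
tote 0.84 [ 0.462 -0.221  0.002] [227. 198.]
tote 0.69 [ 0.766  0.062 -0.001] [283. 298.]
club_hammer 0.76 [ 0.784 -0.192 -0.   ] [199. 281.]
club_hammer 0.53 [ 0.637 -0.429  0.002] [147. 224.]
lip 0.59 [0.466 0.048 0.044] [307. 209.]
ramp_foot 0.71 [0.464 0.041 0.003] [304. 216.]
ramp_foot 0.65 [ 0.464 -0.118  0.004] [257. 205.]
rail 0.74 [0.383 0.155 0.053] [346. 195.]
bar_grip 0.67 [0.537 0.136 0.121] [330. 217.]
```

View pics/b_top1.png

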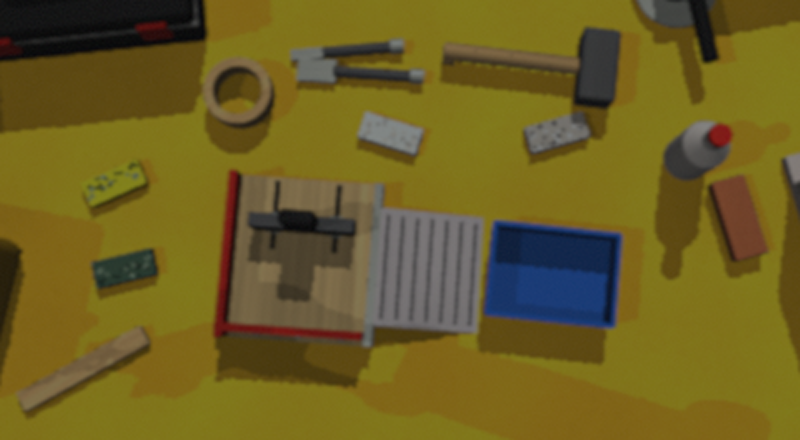

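```bash
cat >> h.py <<'E'
def rect(cam,mask,z,P=None):
    m=mask.astype(np.uint8)
    n,l,st,_=cv2.connectedComponentsWithStats(m)
    k=1+np.argmax(st[1:,4]); ys,xs=np.where(l==k)
    W=pix2world(cam,np.c_[xs,ys],z=z,P=P)[:,:2]
    (c,wh,a)=cv2.minAreaRect((W*1000).astype(np.float32))
    if wh[0]<wh[1]: wh=wh[::-1]; a+=90
    return np.array(c)/1000,np.round(wh,0),(a+90)%180-90   # centre, mm, angle of long axis in world deg
E
python3 - <<'E'
from h import *
for cam in ['top','scene']:
    im,d=cams.read_camera(cam)
    for n,z in [('sample_grey',.018),('sample_white',.018),('sample_green',.018),('rubbing_stone',.03),('tote',.06),('tape_roll',.045),('chisel_wide',.01),('chisel_narrow',.01),('club_hammer',.03),('sample_black',.018),('sample_red',.018)]:
        for r in cams.regions_of(cam,n)[:2]:
            c,wh,a=rect(cam,r['mask'],z)
            ys,xs=np.where(r['mask']);col=im[r['mask']].mean(0).round()
            dd=d[r['mask']]; h=pix2world(cam,np.c_[xs,ys],depth=dd)[:,2]
            print(cam,n,round(r['conf'],2),c.round(3),wh,round(a,1),'px',xs.mean().round(),ys.mean().round(),col,'h',np.percentile(h,[20,50,90]).round(3))
s=bot.read_state();print(Ro.from_rotvec(s['tcp_rot']).as_matrix().round(3))
E
```

```text
top sample_grey 0.83 [ 0.67 -0.23] [92. 42.] -73.6 px 338.0 186.0 [103. 101.  96.] h [0.016 0.019 0.023]
top sample_grey 0.71 [0.481 0.075] [381. 244.] 85.6 px 229.0 251.0 [100.  86.  72.] h [0.023 0.029 0.077]
top sample_white 0.87 [0.67  0.016] [89. 41.] 71.8 px 254.0 187.0 [123. 126. 123.] h [0.016 0.018 0.023]
top sample_white 0.49 [0.474 0.405] [95. 43.] -76.2 px 122.0 254.0 [51. 62. 46.] h [0.015 0.018 0.023]
top sample_green 0.73 [0.54  0.145] [157.  30.] 84.2 px 211.0 231.0 [39. 39. 38.] h [0.08  0.086 0.144]
top sample_green 0.68 [0.474 0.405] [94. 43.] -77.1 px 121.0 254.0 [50. 61. 46.] h [0.015 0.018 0.023]
top rubbing_stone 0.86 [ 0.539 -0.489] [122.  59.] 14.7 px 428.0 229.0 [103.  62.  38.] h [0.026 0.03  0.035]
top tote 0.83 [ 0.46  -0.216] [187. 139.] 83.6 px 336.0 257.0 [26. 50. 94.] h [0.003 0.006 0.06 ]
top tape_roll 0.73 [0.479 0.074] [374. 240.] 85.7 px 229.0 251.0 [100.  86.  71.] h [0.022 0.029 0.077]
top tape_roll 0.65 [0.727 0.236] [100.  99.] 89.6 px 179.0 167.0 [100.  83.  54.] h [0.029 0.043 0.049]
top chisel_wide 0.94 [0.769 0.061] [190.  34.] 88.5 px 235
[... 1345 characters left out ...]
67 0.057] [192.  37.] 85.5 px 285.0 297.0 [104.  98.  85.] h [0.011 0.015 0.021]
scene chisel_narrow 0.92 [0.803 0.076] [174.  33.] -85.2 px 284.0 309.0 [109.  95.  63.] h [0.004 0.013 0.02 ]
scene chisel_narrow 0.45 [0.454 0.075] [373. 300.] 85.4 px 321.0 221.0 [124.  91.  65.] h [0.023 0.03  0.078]
scene club_hammer 0.91 [ 0.786 -0.198] [283. 131.] 79.0 px 184.0 270.0 [90. 72. 46.] h [0.032 0.042 0.059]
scene club_hammer 0.51 [ 0.592 -0.463] [221.  72.] 36.7 px 143.0 209.0 [139. 118. 108.] h [0.046 0.106 0.171]
scene sample_black 0.47 [0.774 0.058] [191.  38.] 87.6 px 285.0 297.0 [104.  97.  81.] h [0.011 0.015 0.021]
[[ 0.39  -0.    -0.921]
 [ 0.921 -0.     0.39 ]
 [-0.    -1.    -0.   ]]
```

Request:
play_rows:
  motion:
    - [[0,-0.1,0.15],[0,0,0]]
    - [[0.5,-0.9,0.2],[0,0,-1]]
    - [[0.5,-0.9,0.2],[0,0,-1]]
    - [[0.5,-0.9,0.2],[0,0,-1]]
    - [[0.5,-0.9,0.2],[0,0,-1]]
    - [[0.5,-0.9,0.2],[0,0,-1]]
    - [[0.5,-0.9,0.2],[0,0,-1]]
    - [[0.5,-0.9,0.2],[0,0,-1]]
    - [[0.5,-0.9,0.2],[0,0,-1]]
  gripper: 0
  squeeze: 50

```text
time: 3.78
tool_pos: [0.4635, 0.2612, 0.2723]
tcp_rot: [-1.549, -0.3, 0.3]
wrist_force: [-0.0, 0.3, 0.1]
width: 0.999
```

Request:
play_rows:
  motion:
    - [[0.165,-0.3,-0.02],[0,0,-0.59]]
    - [[0.165,-0.3,-0.02],[0,0,-0.59]]
    - [[0.165,-0.3,-0.02],[0,0,-0.59]]
    - [[0.165,-0.3,-0.02],[0,0,-0.59]]

```text
time: 4.28
tool_pos: [0.5291, 0.1423, 0.2637]
tcp_rot: [-1.57, 0.062, -0.06]
wrist_force: [-0.1, 0.7, -0.6]
width: 0.998
```

Run:
```python
from h import *
P=pose('wrist');im,d=cams.read_camera('wrist'); save('c_w',im)
R,t=P;print(t)
for n in ['bar_grip','lip','rail','tote']:
    for r in cams.mark_of('wrist',n)[:2]:
        X=R@np.array(r['xyz'])+t; print(n,round(r['conf'],2),X.round(3))
s=bot.read_state();print(s['tool_pos'],Ro.from_rotvec(s['tcp_rot']).as_matrix().round(3).tolist(),s['q'].round(2))
```

```text
[0.5336079  0.21537576 0.44499472]
bar_grip 0.78 [0.527 0.137 0.125]
lip 0.92 [0.462 0.043 0.039]
rail 0.54 [ 0.454 -0.218  0.001]
tote 0.6 [ 0.456 -0.217 -0.002]
[0.5287938  0.14304458 0.26428088] [[0.997, 0.0, 0.076], [-0.076, 0.0, 0.997], [-0.0, -1.0, 0.0]] [ 0.22 -0.02  1.78  0.    1.37  0.29]
```

View pics/c_w.png

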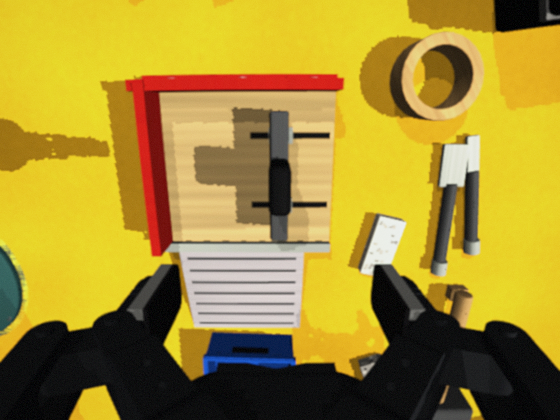

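Run:
```python
from h import *
im=cv2.imread('pics/c_w.png')[:,:,::-1]
save('c_w2',im,(120,60,380,250),3)
save('c_w3',im,(120,220,380,410),3)
```

```text
(no output)
```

View pics/c_w2.png

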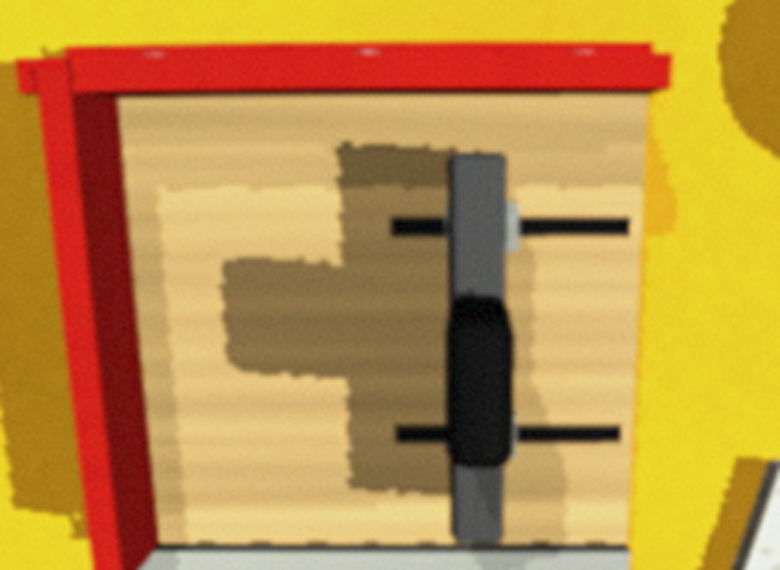

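View pics/c_w3.png

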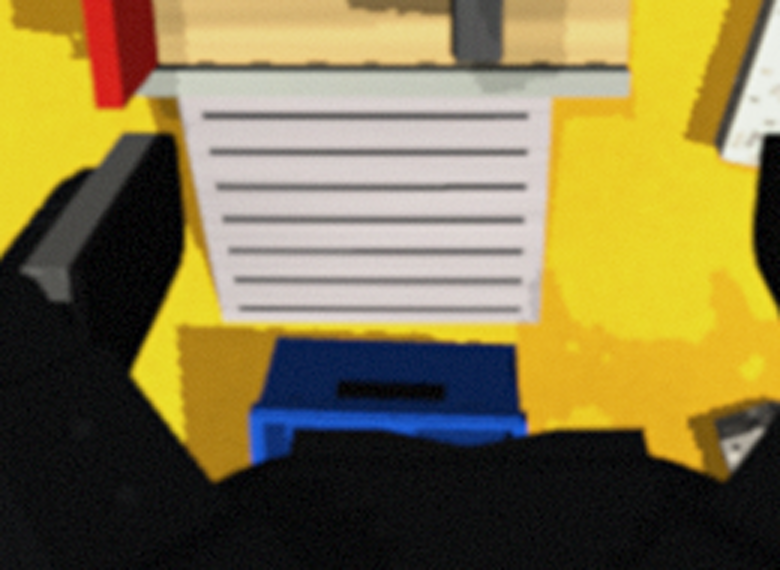

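```bash
cat >> h.py <<'E'
def rigid2(a,b):
    a=np.array(a);b=np.array(b);ca,cb=a.mean(0),b.mean(0);H=(a-ca).T@(b-cb)
    th=np.arctan2(H[0,1]-H[1,0],H[0,0]+H[1,1]);R=np.array([[np.cos(th),-np.sin(th)],[np.sin(th),np.cos(th)]])
    return th,cb-R@ca,R
E
python3 - <<'E'
from h import *
P=pose('wrist')
pts=[((172.3,242),.038,(-85,0)),((194.3,327),0,(-75,-162)),((299.3,327.3),0,(95,-162)),((180.7,252.3),.038,(-75,-12)),((304,252.3),.038,(95,-12)),((159.3,91.7),.028,(-85,195))]
W=np.array([pix2world('wrist',p,z=z,P=P)[0,:2] for p,z,_ in pts]);S=np.array([s for *_,s in pts])/1000
th,o,R=rigid2(S,W);print(np.degrees(th),o);print(((W-o)@R-S).round(4))
for n,c in {'tote':(.4595,-.2185),'tote_w':(.456,-.217),'grip':(.527,.137),'grip_s':(.535,.1375)}.items(): print(n,((np.array(c)-o)@R).round(4))
# grip top centre
p=(120+479/3,60+381/3)
for z in (.143,.135): print(pix2world('wrist',p,z=z,P=P))
# tote front top edge corners
q=[pix2world('wrist',(120+u/3,220+v/3),z=.06,P=P)[0,:2] for u,v in((251,408),(524,415))]
print(q,np.linalg.norm(q[1]-q[0]),np.degrees(np.arctan2(*(q[1]-q[0])[::-1])))
E
```

```text
-4.4420323087151035 [0.46363686 0.04643612]
[[ 0.0013  0.0021]
 [-0.0005 -0.0009]
 [-0.0005 -0.0003]
 [ 0.0015 -0.001 ]
 [-0.0004 -0.0003]
 [-0.0014  0.0005]]
tote [ 0.0164 -0.2645]
tote_w [ 0.0128 -0.2632]
grip [0.0562 0.0952]
grip_s [0.0641 0.0963]
[[0.53117606 0.14472767 0.143     ]]
[[0.53112843 0.14284057 0.135     ]]
[array([ 0.40258571, -0.11719986]), array([ 0.53417047, -0.13054289])] 0.1322595360412459 -5.79014835777928
```

Request:
play_rows:
  motion:
    - [[0.005,-0.002,-0.13],[0,0,0]]
    - [[0.005,-0.002,-0.26],[0,0,0]]
    - [[0.005,-0.002,-0.35],[0,0,0]]
    - [[0.005,-0.002,-0.39],[0,0,0]]
    - [[0.005,-0.002,-0.39],[0,0,0]]

```text
time: 5.15
tool_pos: [0.5306, 0.1411, 0.1076]
tcp_rot: [-1.57, 0.062, -0.06]
wrist_force: [-0.1, -0.8, 0.0]
width: 1.0
```

Request:
play_rows:
  motion:
    - [[0,0,0],[0,0,0]]
    - [[0,0,0],[0,0,0]]
    - [[0,0,0],[0,0,0]]
    - [[0,0,0],[0,0,0]]
    - [[0,0,0],[0,0,0]]
    - [[0,0,0],[0,0,0]]
  gripper: 1
  squeeze: 50

```text
time: 5.9
tool_pos: [0.5313, 0.1407, 0.1081]
tcp_rot: [-1.57, 0.062, -0.062]
wrist_force: [0.3, -0.0, -0.2]
width: -0.001
```

Run:
```python
from h import *
for n in ['scene','wrist','top']:
    im,d=cams.read_camera(n); save('d_'+n,im,(240,150,440,300) if n=='scene' else ((150,180,290,300) if n=='top' else None),4 if n=='scene' else (5 if n=='top' else 1))
print(bot.read_state())
```

```text
{'time': 6.05, 'q': array([2.13522011e-01, 9.68797369e-02, 1.96144569e+00, 1.34865254e-06,
       1.08337688e+00, 2.92307626e-01]), 'joint_vel': array([ 1.14814382e-03,  3.89107210e-04, -1.50066793e-03, -6.83553720e-04,
       -6.61554152e-05, -1.07207374e-03]), 'joint_torque': array([-4.38101168e-03, -3.94479990e+01, -3.39641118e+01, -2.57373185e-04,
        1.83146920e-03, -1.14975191e-05]), 'tool_pos': array([0.5313151 , 0.14068266, 0.10812909]), 'tcp_rot': array([-1.56993678,  0.06195955, -0.06179228]), 'wrist_force': array([0.09210265, 0.51870648, 0.15915888]), 'torque': array([-0.01356851,  0.03371418, -0.0315714 ]), 'width': -0.00021483645862507408}
```

View pics/d_scene.png

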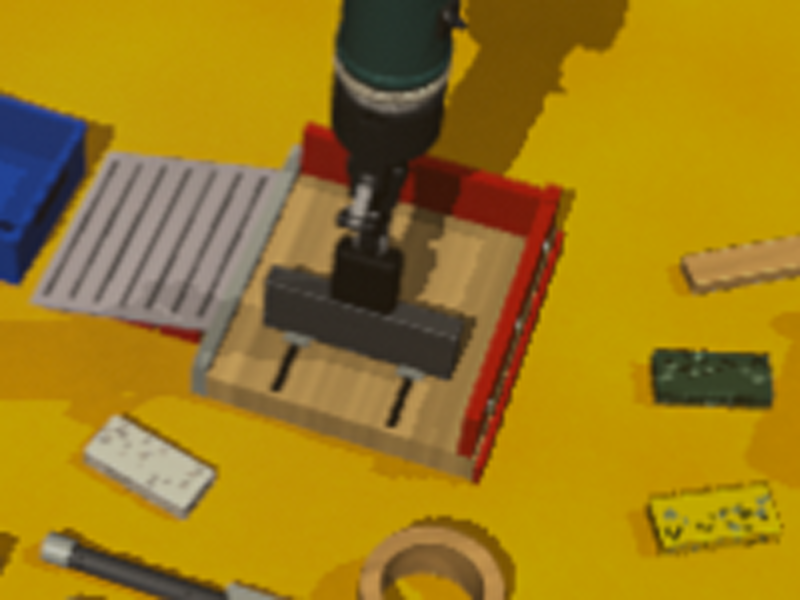

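View pics/d_wrist.png

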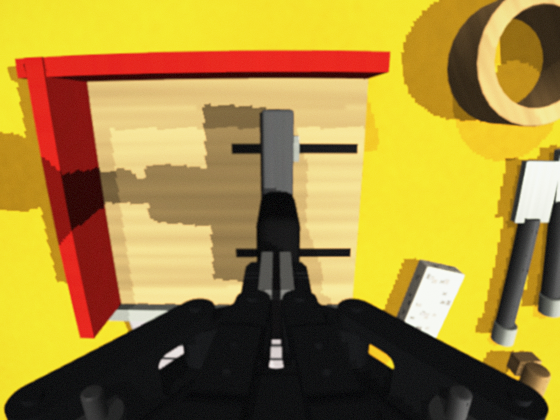

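Run:
```python
from h import *
P=pose('wrist');s=bot.read_state();T=s['tool_pos'];print(T)
print(world2pix('wrist',[T,T+[0,0,.019],T+[0,0,.05]],P))
im,d=cams.read_camera('wrist')
for uv in [(280,200),(280,220),(280,240),(270,260),(285,260),(270,285),(262,280),(270,300),(250,290),(270,150)]:
    print(uv,pix2world('wrist',uv,depth=d[uv[1],uv[0]],P=P).round(3))
save('d_w2',im,(200,150,380,300),4)
P=pose('scene');im,d=cams.read_camera('scene');print(world2pix('scene',T,P))
for uv in [(331,215),(331,222),(331,209),(331,204),(331,198)]: print(uv,pix2world('scene',uv,depth=d[uv[1],uv[0]],P=P).round(3))
```

```text
[0.5313151  0.14068266 0.10812909]
[[278.11627126 236.92381533]
 [278.3406956  250.15256312]
 [278.82309063 278.66360488]]
(280, 200) [[0.534 0.164 0.11 ]]
(280, 220) [[0.534 0.162 0.14 ]]
(280, 240) [[0.533 0.153 0.143]]
(270, 260) [[0.528 0.151 0.16 ]]
(285, 260) [[0.535 0.151 0.16 ]]
(270, 285) [[0.529 0.152 0.182]]
(262, 280) [[0.525 0.151 0.176]]
(270, 300) [[0.528 0.147 0.185]]
(250, 290) [[0.522 0.152 0.186]]
(270, 150) [[0.53  0.189 0.082]]
[[332.30467981 218.90697574]]
(331, 215) [[0.542 0.137 0.138]]
(331, 222) [[0.545 0.14  0.111]]
(331, 209) [[0.547 0.136 0.171]]
(331, 204) [[0.585 0.14  0.238]]
(331, 198) [[0.577 0.137 0.253]]
```

View pics/d_w2.png

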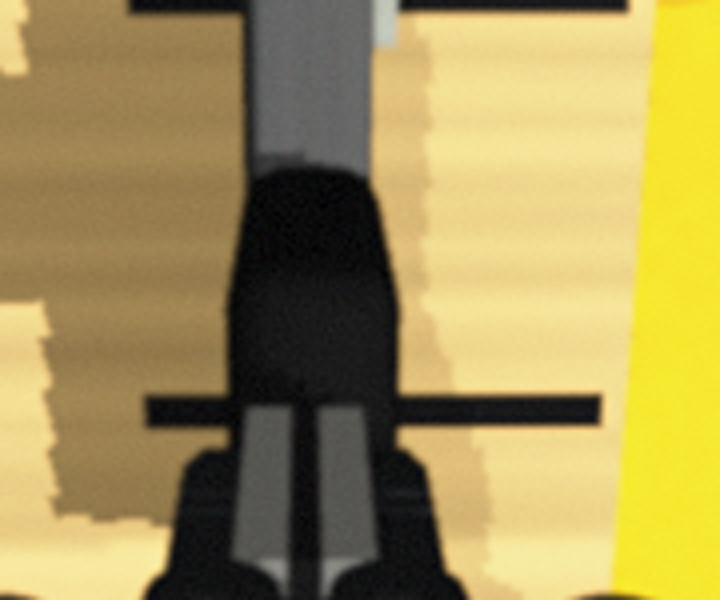

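Request:
play_rows:
  motion:
    - [[0.012,-0.001,0],[0,0,0]]
    - [[0.025,-0.002,0],[0,0,0]]
    - [[0.037,-0.003,0],[0,0,0]]
    - [[0.05,-0.004,0],[0,0,0]]
    - [[0.05,-0.004,0],[0,0,0]]

```text
time: 6.78
tool_pos: [0.5519, 0.1391, 0.1082]
tcp_rot: [-1.57, 0.062, -0.062]
wrist_force: [0.1, 0.1, -0.6]
width: -0.0
```

Run:
```python
from h import *
im,d=cams.read_camera('wrist')
save('e_w',im,(150,100,410,300),3)
print(bot.read_state()['wrist_force'])
```

```text
[-6.29244595e-04  7.07884807e-02 -7.21705486e-01]
```

View pics/e_w.png

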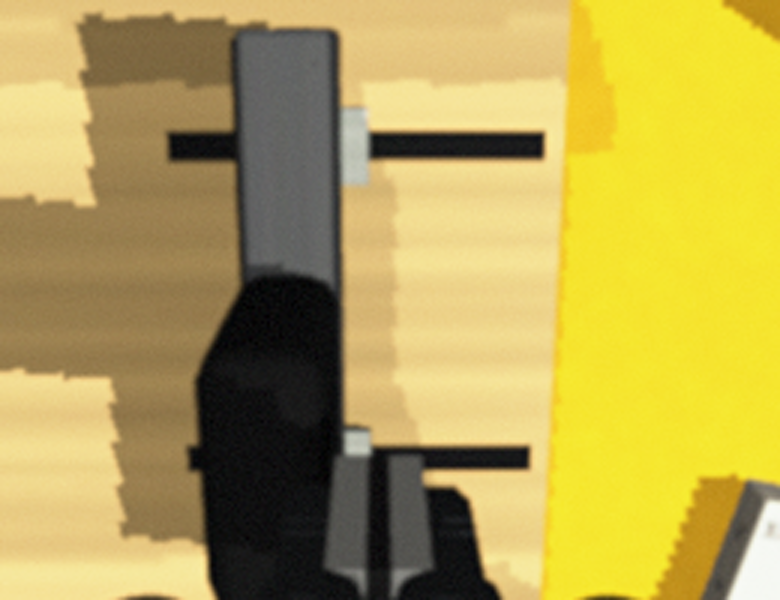

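Run:
```python
from h import *
P=pose('wrist');s=bot.read_state();T=s['tool_pos'];R=Ro.from_rotvec(s['tcp_rot']).as_matrix()
im,d=cams.read_camera('wrist')
for v in range(240,300,5):
    u=150+350//3
    print(v,d[v,u],(R.T@(pix2world('wrist',(u,v),depth=d[v,u],P=P)[0]-T)).round(3))
print(cams.calibration('wrist'))
for cam in ['scene']:
    im,d=cams.read_camera(cam); save('e_scene',im,(290,170,390,250),7);print(world2pix(cam,[T,T+[0,0,.045]]))
```

```text
240 0.28141356 [-0.01   0.08  -0.035]
245 0.2784748 [-0.01   0.076 -0.038]
250 0.27932036 [-0.01   0.075 -0.042]
255 0.1471514 [-0.006 -0.047  0.01 ]
260 0.14228168 [-0.006 -0.052  0.01 ]
265 0.1373783 [-0.005 -0.057  0.01 ]
270 0.13275275 [-0.005 -0.062  0.01 ]
275 0.1305269 [-0.005 -0.064  0.01 ]
280 0.12506197 [-0.005 -0.07   0.01 ]
285 0.12141764 [-0.005 -0.073  0.01 ]
290 0.12030063 [-0.005 -0.075  0.009]
295 0.11466668 [-0.005 -0.081  0.011]
{'mtx': array([[327.71566419,   0.        , 275.79057648],
       [  0.        , 327.71566419, 207.72105388],
       [  0.        ,   0.        ,   1.        ]]), 'k1': -0.06268573699126231, 'tool_from_camera': array([[ 9.99999924e-01,  3.42101061e-04, -1.88567953e-04,
        -1.35200886e-03],
       [ 2.79873978e-04, -2.90702392e-01,  9.56813483e-01,
        -1.81311091e-01],
       [ 2.72509752e-04, -9.56813463e-01, -2.90702465e-01,
         7.32345232e-02],
       [ 0.00000000e+00,  0.00000000e+00,  0.00000000e+00,
         1.00000000e+00]])}
[[330.1485184  224.05259411]
 [331.21688846 214.37450086]]
```

View pics/e_scene.png

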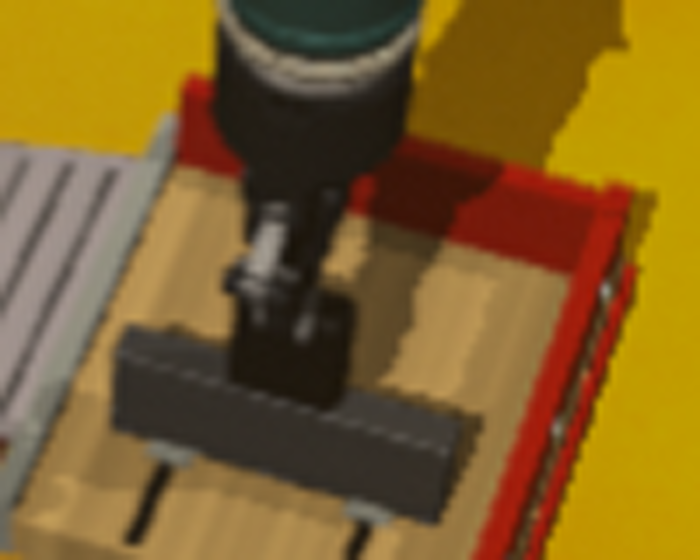

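Request:
play_rows:
  motion:
    - [[0,0,0.05],[0,0,0]]
    - [[-0.045,0.004,0.05],[0,0,0]]
    - [[-0.045,0.004,0.05],[0,0,0]]
    - [[-0.045,0.004,0.05],[0,0,0]]
    - [[-0.045,0.004,0.05],[0,0,0]]
  gripper: 0

```text
time: 7.55
tool_pos: [0.5332, 0.1407, 0.128]
tcp_rot: [-1.57, 0.062, -0.062]
wrist_force: [-0.3, -0.5, 0.3]
width: 0.998
```

Run:
```python
from h import *
P=pose('wrist');s=bot.read_state();T=s['tool_pos'];R=Ro.from_rotvec(s['tcp_rot']).as_matrix()
im,d=cams.read_camera('wrist');save('f_w',im)
v,u=np.mgrid[0:420,0:560]
W=pix2world('wrist',np.c_[u.ravel(),v.ravel()],depth=d.ravel(),P=P);L=(W-T)@R
L=L.reshape(420,560,3);m=(d>0.02)&(L[...,1]<-0.02)&(abs(L[...,0])<.07)
# profile: tool-y max per tool-x bin, gripper pixels
for x in np.arange(-.065,.07,.01):
    k=m&(abs(L[...,0]-x)<.005)&(abs(L[...,2])<.05)
    if k.sum(): print(round(x,3),L[k][:,1].max().round(3),k.sum())
```

```text
-0.065 -0.093 6038
-0.055 -0.055 2538
-0.045 -0.051 4098
-0.035 -0.102 2258
-0.025 -0.113 2588
-0.015 -0.11 2667
-0.005 -0.111 2316
0.005 -0.111 2445
0.015 -0.111 2538
0.025 -0.11 2719
0.035 -0.098 1939
0.045 -0.052 4213
0.055 -0.057 4460
0.065 -0.094 4509
```

View pics/f_w.png

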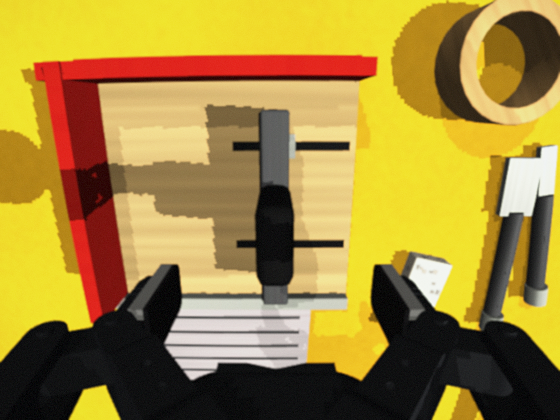

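Request:
play_rows:
  motion:
    - [[0,0,-0.08],[0,0,0]]
    - [[0,0,-0.15],[0,0,0]]
    - [[0,0,-0.175],[0,0,0]]
    - [[0,0,-0.175],[0,0,0]]

```text
time: 8.1
tool_pos: [0.5328, 0.1406, 0.0575]
tcp_rot: [-1.57, 0.063, -0.061]
wrist_force: [0.1, -0.3, 0.4]
width: 1.0
```

Request:
play_rows:
  motion:
    - [[0,0,0],[0,0,0]]
    - [[0,0,0],[0,0,0]]
    - [[0,0,0],[0,0,0]]
    - [[0,0,0],[0,0,0]]
    - [[0,0,0],[0,0,0]]
  gripper: 1
  squeeze: 40

```text
time: 8.72
tool_pos: [0.5336, 0.1408, 0.0589]
tcp_rot: [-1.57, 0.061, -0.062]
wrist_force: [-2.7, -0.0, 5.3]
width: 0.253
```

Request:
play_rows:
  motion:
    - [[0.025,-0.002,0],[0,0,0]]
    - [[0.05,-0.004,0],[0,0,0]]
    - [[0.075,-0.006,0],[0,0,0]]
    - [[0.1,-0.008,0],[0,0,0]]
    - [[0.125,-0.01,0],[0,0,0]]
    - [[0.13,-0.01,0],[0,0,0]]
    - [[0.13,-0.01,0],[0,0,0]]

```text
time: 9.6
tool_pos: [0.586, 0.1368, 0.0589]
tcp_rot: [-1.57, 0.061, -0.063]
wrist_force: [-0.5, 0.3, 4.3]
width: 0.257
```

Request:
play_rows:
  motion:
    - [[0.008,-0.001,0],[0,0,0]]
    - [[0.008,-0.001,0],[0,0,0]]

```text
time: 9.85
tool_pos: [0.5857, 0.1368, 0.0589]
tcp_rot: [-1.57, 0.066, -0.058]
wrist_force: [-13.0, 1.3, 12.4]
width: 0.252
```

Request:
play_rows:
  motion:
    - [[0,0,0],[0,0,0]]
    - [[0,0,0],[0,0,0]]
    - [[0,0,0.15],[0,0,0]]
    - [[0,0,0.3],[0,0,0]]
    - [[0,0,0.45],[0,0,0]]
    - [[0,0,0.45],[0,0,0]]
  gripper: 0

```text
time: 10.6
tool_pos: [0.5931, 0.137, 0.2457]
tcp_rot: [-1.567, 0.052, -0.072]
wrist_force: [-0.1, -0.1, 0.3]
width: 0.999
```

Request:
play_rows:
  motion:
    - [[0.2,-0.3,0],[0,0,-0.3]]
    - [[0.2,-0.3,0],[0,0,-0.3]]
    - [[0.2,-0.3,-0.1],[0,0,-0.3]]
    - [[0.2,-0.3,-0.2],[0,0,-0.3]]
    - [[0.2,-0.3,-0.2],[0,0,-0.3]]

```text
time: 11.22
tool_pos: [0.6643, 0.0157, 0.1516]
tcp_rot: [-1.558, 0.256, -0.239]
wrist_force: [-0.6, 0.0, 0.4]
width: 0.997
```

```bash
cat > look.py <<'E'
import sys
from h import *
n,nm=sys.argv[1],sys.argv[2]
P=pose('wrist');s=bot.read_state();T=s['tool_pos'];R=Ro.from_rotvec(s['tcp_rot']).as_matrix()
im,d=cams.read_camera('wrist')
print('T',T.round(4),'jaw',np.degrees(np.arctan2(R[1,0],R[0,0])).round(1))
for r in cams.regions_of('wrist',n)[:2]:
    c,wh,a=rect('wrist',r['mask'],.018,P)
    ys,xs=np.where(r['mask']);h=pix2world('wrist',np.c_[xs,ys],depth=d[r['mask']],P=P)
    print(n,round(r['conf'],2),c.round(4),wh,'long',round(a,1),'jaw->',round((a+180)%180-90,1),'px',xs.mean().round(),ys.mean().round(),'h',np.percentile(h[:,2],[10,50,90]).round(3), 'top-c',np.median(h[h[:,2]>.014],axis=0).round(4))
save(nm,im)
E
python3 look.py sample_white g_w
```

```text
T [0.6643 0.0157 0.1516] jaw -18.1
sample_white 0.74 [0.67   0.0159] [91. 40.] long 72.2 jaw-> -17.8 px 284.0 181.0 h [0.017 0.018 0.019] top-c [0.6708 0.0183 0.0176]
sample_white 0.7 [ 0.7866 -0.1176] [121.  37.] long 84.6 jaw-> -5.4 px 436.0 305.0 h [0.022 0.04  0.056] top-c [ 0.7839 -0.1205  0.0399]
```

View pics/g_w.png

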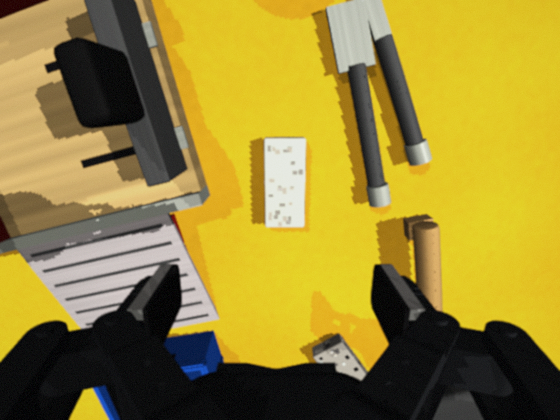

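Request:
play_rows:
  motion:
    - [[0.015,0.002,-0.15],[0,0,0]]
    - [[0.015,0.002,-0.3],[0,0,0]]
    - [[0.015,0.002,-0.4],[0,0,0]]
    - [[0.015,0.002,-0.45],[0,0,0]]
    - [[0.015,0.002,-0.475],[0,0,0]]
    - [[0.015,0.002,-0.475],[0,0,0]]

```text
time: 12.08
tool_pos: [0.6759, 0.0172, -0.0304]
tcp_rot: [-1.556, 0.245, -0.248]
wrist_force: [0.6, -0.4, -0.3]
width: 1.001
```

Request:
play_rows:
  motion:
    - [[0,0,0],[0,0,0]]
    - [[0,0,0],[0,0,0]]
    - [[0,0,0],[0,0,0]]
    - [[0,0,0],[0,0,0]]
    - [[0,0,0],[0,0,0]]
  gripper: 1
  squeeze: 50

```text
time: 12.7
tool_pos: [0.6758, 0.0171, -0.0303]
tcp_rot: [-1.556, 0.245, -0.249]
wrist_force: [0.2, 1.0, 5.4]
width: 0.451
```

```bash
python3 look.py sample_white g_w2
```

```text
T [ 0.6758  0.0171 -0.0303] jaw -18.0
sample_white 0.85 [0.6743 0.016 ] [92. 40.] long 71.9 jaw-> -18.1 px 276.0 267.0 h [0.017 0.018 0.018] top-c [0.675  0.0211 0.0176]
sample_white 0.71 [0.7946 0.0476] [112.  22.] long -85.9 jaw-> 4.1 px 524.0 113.0 h [0.009 0.016 0.018] top-c [0.7978 0.0538 0.0168]
```

View pics/g_w2.png

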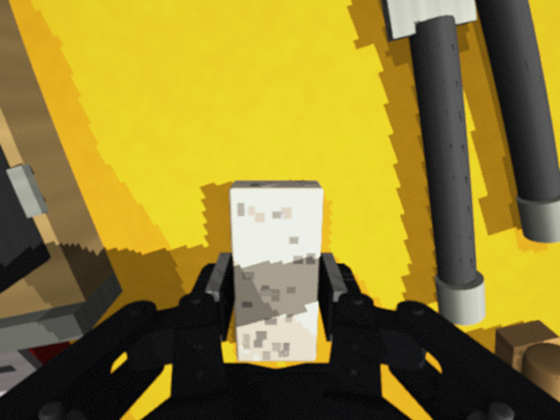

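Run:
```python
from h import *
P=pose('wrist');im,d=cams.read_camera('wrist')
for uv in [(222,258),(222,265),(224,275),(224,290),(332,258),(330,275),(326,262),(228,270)]:
    print(uv,pix2world('wrist',uv,depth=d[uv[1],uv[0]],P=P).round(3))
save('g3',im,(180,230,380,370),4)
```

```text
(222, 258) [[0.655 0.034 0.02 ]]
(222, 265) [[0.656 0.034 0.027]]
(224, 275) [[0.658 0.033 0.035]]
(224, 290) [[0.659 0.032 0.045]]
(332, 258) [[0.701 0.019 0.02 ]]
(330, 275) [[0.698 0.02  0.035]]
(326, 262) [[0.698 0.02  0.024]]
(228, 270) [[0.659 0.033 0.03 ]]
```

View pics/g3.png

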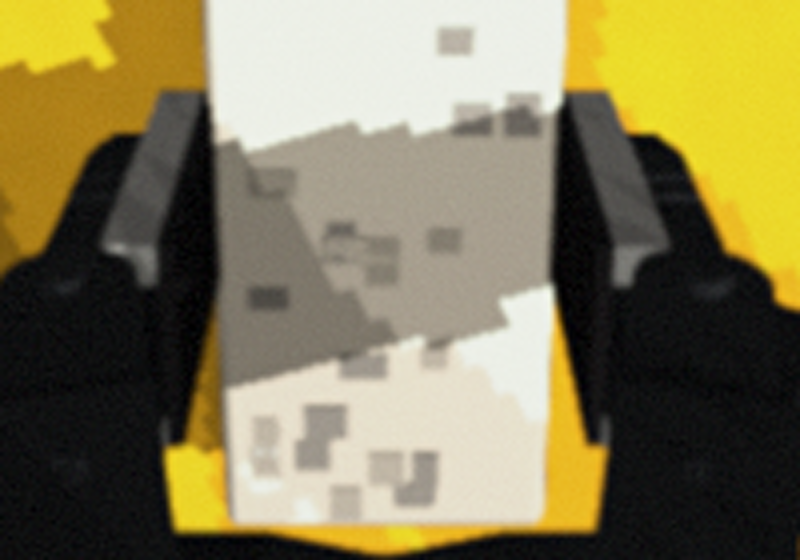

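Request:
play_rows:
  motion:
    - [[0,0,0],[0,0,0]]
    - [[0,0,0],[0,0,0]]
    - [[-0.005,0,-0.026],[0,0,0]]
    - [[-0.005,0,-0.026],[0,0,0]]
  gripper: 0.3

```text
time: 13.35
tool_pos: [0.6716, 0.0171, -0.0435]
tcp_rot: [-1.557, 0.248, -0.245]
wrist_force: [-0.1, -0.0, 0.5]
width: 0.7
```

Request:
play_rows:
  motion:
    - [[0,0,0],[0,0,0]]
    - [[0,0,0],[0,0,0]]
    - [[0,0,0],[0,0,0]]
    - [[0,0,0],[0,0,0]]
  gripper: 1
  squeeze: 60

```text
time: 13.85
tool_pos: [0.6741, 0.0171, -0.0402]
tcp_rot: [-1.556, 0.245, -0.249]
wrist_force: [-0.2, -0.2, 8.1]
width: 0.451
```

Request:
play_rows:
  motion:
    - [[0,0,0.1],[0,0,0]]
    - [[0,0,0.25],[0,0,0]]
    - [[-0.02,0,0.375],[0,0,-0.2]]
    - [[-0.5,-0.45,0.375],[0,0,-1]]
    - [[-0.5,-0.45,0.375],[0,0,-1]]
    - [[-0.5,-0.45,0.375],[0,0,-1]]
    - [[-0.5,-0.45,0.375],[0,0,-1]]
    - [[-0.5,-0.45,0.375],[0,0,-1]]
    - [[-0.5,-0.45,0.375],[0,0,-1]]
    - [[-0.5,-0.45,0.375],[0,0,-1]]

```text
time: 15.1
tool_pos: [0.4736, -0.1623, 0.1078]
tcp_rot: [-1.396, 0.855, -0.855]
wrist_force: [0.5, 0.9, -2.3]
width: 0.451
```

Request:
play_rows:
  motion:
    - [[-0.025,-0.024,0],[0,0,-0.73]]
    - [[-0.025,-0.024,0],[0,0,-0.73]]
    - [[-0.025,-0.024,0],[0,0,-0.73]]
    - [[-0.025,-0.024,0],[0,0,-0.73]]

```text
time: 15.6
tool_pos: [0.4637, -0.1716, 0.1077]
tcp_rot: [-1.161, 1.282, -1.282]
wrist_force: [0.0, -0.5, -1.8]
width: 0.455
```

Run:
```python
from h import *
P=pose('wrist');s=bot.read_state();R=Ro.from_rotvec(s['tcp_rot']).as_matrix();print(s['tool_pos'],np.degrees(np.arctan2(R[1,0],R[0,0])),s['q'].round(2))
im,d=cams.read_camera('wrist');save('h_w',im)
im,d=cams.read_camera('top');save('h_t',im,(270,150,410,310),4)
```

```text
[ 0.46367098 -0.17156031  0.10772419] -95.666775879051 [-0.41 -0.01  2.07  0.    1.08  1.26]
```

View pics/h_w.png

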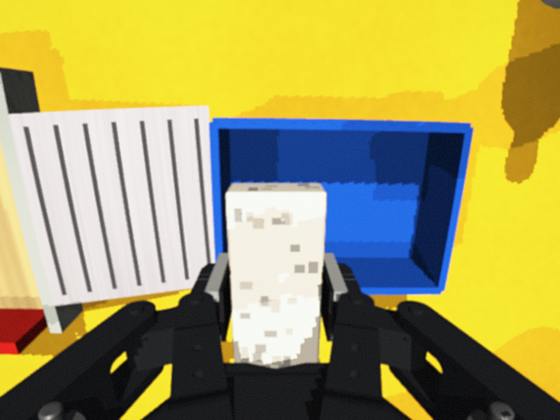

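View pics/h_t.png

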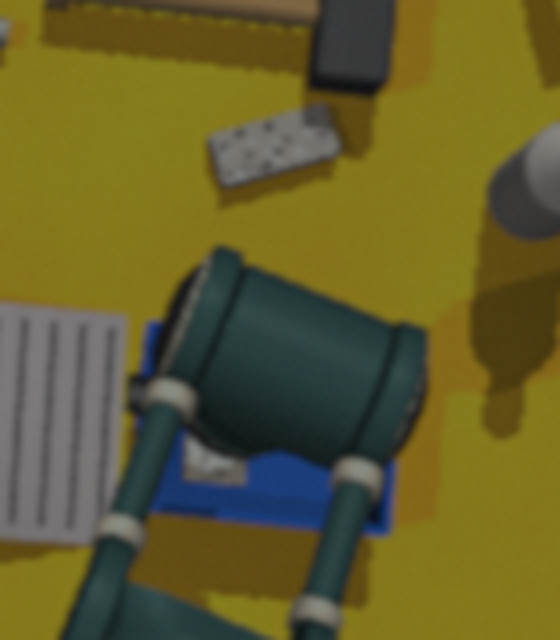

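Run:
```python
from h import *
P=pose('wrist')
W=np.array([pix2world('wrist',p,z=.06,P=P)[0,:2] for p in [(211,119),(471,125),(442,294)]])
th,o,R=rigid2([(.065,.09),(.065,-.09),(-.065,-.09)],W);print(W,np.degrees(th),o,((W-o)@R).round(4))
print((np.array([.46367,-.17156])-o)@R)
for y in (.043,-.043): print(o+R@[0,y])
```

```text
[[ 0.53330841 -0.13531642]
 [ 0.5130054  -0.31415258]
 [ 0.38022954 -0.3003056 ]] -6.656966803778539 [ 0.4574716  -0.21761542] [[ 0.0658  0.0905]
 [ 0.0664 -0.0894]
 [-0.0671 -0.0911]]
[0.00081764 0.04646347]
[ 0.46245637 -0.17490533]
[ 0.45248684 -0.26032552]
```

Request:
play_rows:
  motion:
    - [[-0.003,-0.007,-0.1],[0,0,0]]
    - [[-0.003,-0.007,-0.2],[0,0,0]]
    - [[-0.003,-0.007,-0.28],[0,0,0]]
    - [[-0.003,-0.007,-0.33],[0,0,0]]
    - [[-0.003,-0.007,-0.353],[0,0,0]]
    - [[-0.003,-0.007,-0.353],[0,0,0]]

```text
time: 16.45
tool_pos: [0.464, -0.1763, -0.032]
tcp_rot: [-1.159, 1.278, -1.285]
wrist_force: [0.5, -1.6, -0.3]
width: 0.453
```

Request:
play_rows:
  motion:
    - [[0,0,0],[0,0,0]]
    - [[0,0,0],[0,0,0]]
    - [[0,0,0],[0,0,0]]
    - [[0,0,0.1],[0,0,0]]
    - [[0,0,0.2],[0,0,0]]
    - [[0,0,0.3],[0,0,0]]
    - [[0,0,0.4],[0,0,0]]
    - [[0,0,0.4],[0,0,0]]
  gripper: 0.43

```text
time: 17.45
tool_pos: [0.4636, -0.1757, 0.1299]
tcp_rot: [-1.156, 1.279, -1.288]
wrist_force: [0.7, -0.6, 0.1]
width: 0.571
```

Run:
```python
from h import *
im,d=cams.read_camera('wrist');save('i_w',im)
```

```text
(no output)
```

View pics/i_w.png

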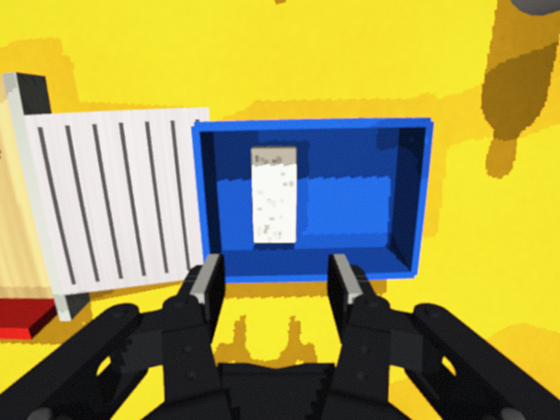

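Request:
play_rows:
  motion:
    - [[0.51,-0.138,0.05],[0,0,1]]
    - [[0.51,-0.138,0.05],[0,0,1]]
    - [[0.51,-0.138,0.05],[0,0,1]]
    - [[0.51,-0.138,0.05],[0,0,1]]
    - [[0.51,-0.138,0.05],[0,0,1]]
  gripper: 0.25

```text
time: 18.12
tool_pos: [0.6652, -0.2299, 0.1431]
tcp_rot: [-1.458, 0.696, -0.688]
wrist_force: [0.2, 0.0, 0.0]
width: 0.746
```

Request:
play_rows:
  motion:
    - [[0,0,0],[0,0,1]]
    - [[0,0,0],[0,0,1]]
    - [[0,0,0],[0,0,1]]
    - [[0,0,0],[0,0,1]]
    - [[0,0,0],[0,0,1]]

```text
time: 18.75
tool_pos: [0.663, -0.2296, 0.1447]
tcp_rot: [-1.568, 0.085, -0.079]
wrist_force: [-0.9, 0.9, 0.0]
width: 0.747
```

Request:
play_rows:
  motion:
    - [[0,0,0],[0,0,0.49]]
    - [[0,0,0],[0,0,0.49]]
    - [[0,0,0],[0,0,0.49]]

```text
time: 19.12
tool_pos: [0.6641, -0.23, 0.1457]
tcp_rot: [-1.559, -0.217, 0.22]
wrist_force: [-0.8, -0.2, 1.2]
width: 0.752
```

```bash
python3 look.py sample_grey j_w
```

```text
T [ 0.6641 -0.23    0.1457] jaw 15.9
sample_grey 0.93 [ 0.6694 -0.2318] [91. 40.] long -74.7 jaw-> 15.3 px 282.0 188.0 h [0.017 0.018 0.019] top-c [ 0.6686 -0.2296  0.0176]
```

View pics/j_w.png

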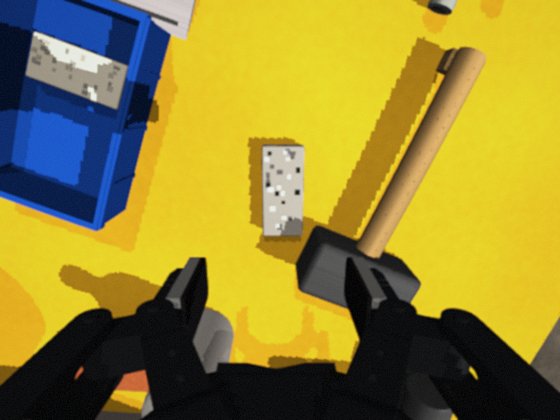

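Request:
play_rows:
  motion:
    - [[0.006,0.02,-0.15],[0,0,0]]
    - [[0.006,0.02,-0.3],[0,0,0]]
    - [[0.006,0.02,-0.4],[0,0,0]]
    - [[0.006,0.02,-0.45],[0,0,0]]
    - [[0.006,0.02,-0.465],[0,0,0]]
    - [[0.006,0.02,-0.465],[0,0,0]]

```text
time: 19.98
tool_pos: [0.669, -0.223, -0.038]
tcp_rot: [-1.56, -0.223, 0.22]
wrist_force: [-0.1, 0.3, 0.5]
width: 0.751
```

```bash
python3 look.py sample_grey j_w2
```

```text
T [ 0.669 -0.223 -0.038] jaw 16.1
sample_grey 0.96 [ 0.6676 -0.2254] [84. 39.] long -73.9 jaw-> 16.1 px 275.0 279.0 h [0.017 0.018 0.018] top-c [ 0.6669 -0.2212  0.0176]
```

View pics/j_w2.png

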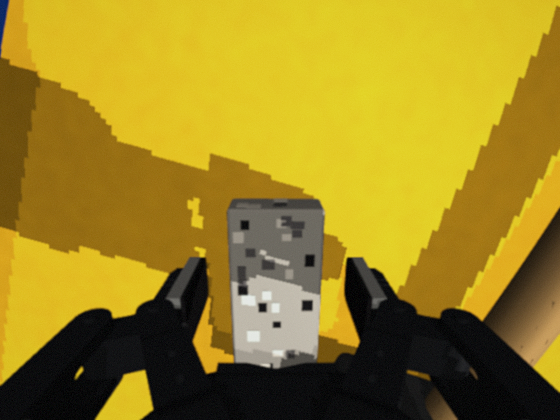

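Grey stone sits centred between the fingers (275,285). Close, lift.

Request:
play_rows:
  motion:
    - [[0,0,-0.004],[0,0,0]]
    - [[0,0,-0.004],[0,0,0]]
    - [[0,0,-0.004],[0,0,0]]
    - [[0,0,-0.004],[0,0,0]]
    - [[0,0,-0.004],[0,0,0]]
  gripper: 1
  squeeze: 60

```text
time: 20.7
tool_pos: [0.6692, -0.223, -0.0392]
tcp_rot: [-1.561, -0.224, 0.22]
wrist_force: [-0.9, 0.1, 7.0]
width: 0.451
```

Request:
play_rows:
  motion:
    - [[0,0.01,0.1],[0,0,0]]
    - [[0,0.01,0.25],[0,0,0]]
    - [[0,0,0.37],[0,0,0.1]]
    - [[-0.5,-0.05,0.37],[0,0,1]]
    - [[-0.5,-0.05,0.37],[0,0,1]]
    - [[-0.5,-0.05,0.37],[0,0,1]]
    - [[-0.5,-0.05,0.37],[0,0,1]]
    - [[-0.5,-0.05,0.37],[0,0,1]]

```text
time: 21.7
tool_pos: [0.4661, -0.2422, 0.1065]
tcp_rot: [-1.406, -0.828, 0.829]
wrist_force: [1.3, 0.2, -1.8]
width: 0.451
```

Request:
play_rows:
  motion:
    - [[-0.053,-0.041,0],[0,0,0.5]]
    - [[-0.053,-0.041,0],[0,0,0.5]]
    - [[-0.053,-0.041,0],[0,0,0.5]]
    - [[-0.053,-0.041,0],[0,0,0.5]]

```text
time: 22.2
tool_pos: [0.4474, -0.2588, 0.1069]
tcp_rot: [-1.261, -1.125, 1.125]
wrist_force: [0.7, -0.4, -1.6]
width: 0.452
```

Run:
```python
from h import *
P=pose('wrist');s=bot.read_state();R=Ro.from_rotvec(s['tcp_rot']).as_matrix();print(s['tool_pos'],np.degrees(np.arctan2(R[1,0],R[0,0])),s['q'].round(2))
im,d=cams.read_camera('wrist');save('k_w',im)
```

```text
[ 0.44738617 -0.25879137  0.10692233] 83.49832958094179 [-0.57  0.04  2.03  0.    1.08 -2.03]
```

View pics/k_w.png

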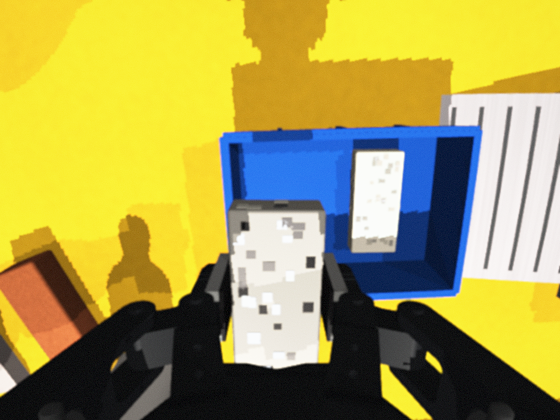

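Run:
```python
from h import *
P=pose('wrist')
W=np.array([pix2world('wrist',p,z=.06,P=P)[0,:2] for p in [(222,133),(480,127),(461,295)]])
th,o,R=rigid2([(-.065,-.09),(-.065,.09),(.065,.09)],W);print(np.degrees(th),o,((W-o)@R).round(4))
print((np.array([.44738,-.25879])-o)@R)
```

```text
-4.443117603029229 [ 0.45730987 -0.20422236] [[-0.0667 -0.0907]
 [-0.0658  0.0884]
 [ 0.0674  0.0923]]
[-0.00567271 -0.05517291]
```

Run:
```python
from h import *
P=pose('wrist')
im,d=cams.read_camera('wrist')
for r in cams.regions_of('wrist','sample_white')[:2]: print(rect('wrist',r['mask'],.022,P))
for r in cams.regions_of('wrist','rubbing_stone')[:1]: print(rect('wrist',r['mask'],.03,P))
for r in cams.mark_of('wrist','tote')[:1]: print(P[0]@r['xyz']+P[1])
for uv in [(350,130),(450,294),(378,200),(150,100),(461,200)]: print(uv,pix2world('wrist',uv,depth=d[uv[1],uv[0]],P=P).round(4))
for cam in ['scene','top']:
    im,d=cams.read_camera(cam); R,t=pose(cam)
    for r in cams.mark_of(cam,'tote')[:1]: print(cam,R@r['xyz']+t)
    save('k_'+cam,im)
```

```text
(array([ 0.45721362, -0.17709312]), array([92., 44.]), -5.891929626464844)
(array([ 0.52317957, -0.48520291]), array([101.,  74.]), 15.786049842834473)
[ 0.45928228 -0.20664142 -0.00545579]
(350, 130) [[ 0.3918 -0.2017  0.0573]]
(450, 294) [[ 0.5301 -0.1263  0.0591]]
(378, 200) [[ 0.4553 -0.1734  0.0221]]
(150, 100) [[ 3.522e-01 -3.563e-01 -1.000e-04]]
(461, 200) [[ 0.4522 -0.1195  0.0546]]
scene [ 0.4660789  -0.20878117  0.00110285]
top [ 0.45970752 -0.20488391 -0.00179965]
```

View pics/k_scene.png

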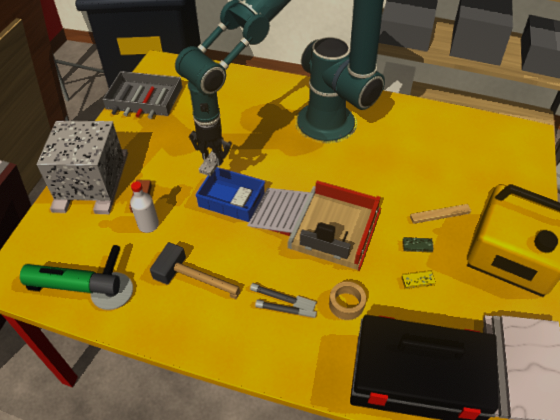

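Request:
play_rows:
  motion:
    - [[-0.003,0.032,-0.05],[0,0,0.04]]
    - [[-0.003,0.032,-0.15],[0,0,0.04]]
    - [[-0.003,0.032,-0.25],[0,0,0.04]]
    - [[-0.003,0.032,-0.3],[0,0,0.04]]
    - [[-0.003,0.032,-0.325],[0,0,0.04]]
    - [[-0.003,0.032,-0.325],[0,0,0.04]]

```text
time: 23.4
tool_pos: [0.4455, -0.2462, -0.0229]
tcp_rot: [-1.245, -1.151, 1.151]
wrist_force: [-0.1, 0.6, -1.2]
width: 0.453
```

Request:
play_rows:
  motion:
    - [[0,0,0],[0,0,0]]
    - [[0,0,0],[0,0,0]]
    - [[0,0,0.02],[0,0,0]]
    - [[0,0,0.1],[0,0,0]]
    - [[0,0,0.2],[0,0,0]]
    - [[0,0,0.3],[0,0,0]]
    - [[0,0,0.4],[0,0,0]]
    - [[0,0,0.4],[0,0,0]]
  gripper: 0.46

```text
time: 24.4
tool_pos: [0.4486, -0.248, 0.1423]
tcp_rot: [-1.255, -1.155, 1.15]
wrist_force: [0.5, 0.7, 0.6]
width: 0.542
```

Run:
```python
from h import *
P=pose('wrist')
im,d=cams.read_camera('wrist');save('l_w',im)
for n in ['sample_white','sample_grey']:
  for r in cams.regions_of('wrist',n)[:1]: print(n,rect('wrist',r['mask'],.022,P))
for r in cams.mark_of('wrist','tote')[:1]: print(P[0]@r['xyz']+P[1])
```

```text
sample_white (array([ 0.45773102, -0.1762337 ]), array([90., 43.]), -5.074317932128906)
sample_grey (array([ 0.45302264, -0.24799501]), array([91., 41.]), -4.580055236816406)
[ 0.45449778 -0.20418375 -0.00196687]
```

View pics/l_w.png

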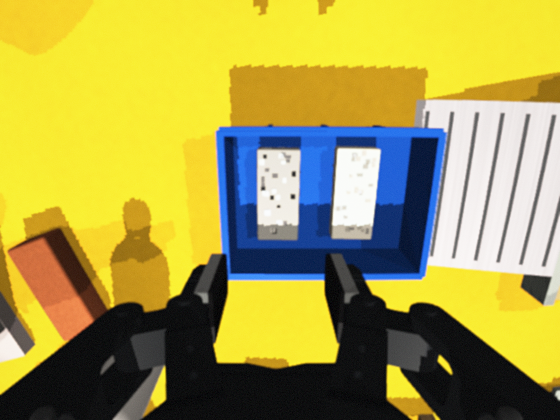

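Request:
play_rows:
  motion:
    - [[0.03,0.82,0.12],[0,0,-1]]
    - [[0.03,0.82,0.12],[0,0,-1]]
    - [[0.03,0.82,0.12],[0,0,-1]]
    - [[0.03,0.82,0.12],[0,0,-1]]
    - [[0.03,0.82,0.12],[0,0,-1]]
    - [[0.03,0.82,0.12],[0,0,-1]]
  gripper: 0.25

```text
time: 25.35
tool_pos: [0.456, 0.0839, 0.1836]
tcp_rot: [-1.498, -0.551, 0.555]
wrist_force: [1.5, -0.8, 0.6]
width: 0.746
```

Request:
play_rows:
  motion:
    - [[0.02,0.8,-0.1],[0,0,-0.6]]
    - [[0.02,0.8,-0.1],[0,0,-0.6]]
    - [[0.02,0.8,-0.1],[0,0,-0.6]]
    - [[0.02,0.8,-0.1],[0,0,-0.6]]
    - [[0.02,0.8,-0.1],[0,0,-0.6]]
    - [[0.02,0.8,-0.1],[0,0,-0.6]]
    - [[0.02,0.8,-0.1],[0,0,-0.6]]

```text
time: 26.22
tool_pos: [0.4641, 0.4023, 0.1428]
tcp_rot: [-1.565, -0.184, 0.189]
wrist_force: [-0.2, -0.6, 0.7]
width: 0.753
```

```bash
python3 look.py sample_green m_w
```

```text
T [0.4641 0.4023 0.1428] jaw 13.6
sample_green 0.91 [0.472  0.4056] [91. 40.] long -76.8 jaw-> 13.2 px 286.0 184.0 h [0.017 0.018 0.019] top-c [0.4712 0.4077 0.0176]
sample_green 0.9 [0.5946 0.424 ] [94. 46.] long -65.3 jaw-> 24.7 px 413.0 196.0 h [0.013 0.017 0.018] top-c [0.5964 0.4259 0.0176]
```

View pics/m_w.png

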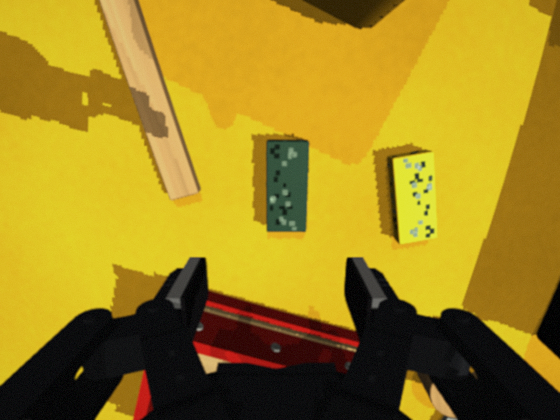

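Run:
```python
from h import *
im=cv2.imread('pics/m_w.png')[:,:,::-1]; save('m_crop',im,(240,120,460,260),3)
```

```text
(no output)
```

View pics/m_crop.png

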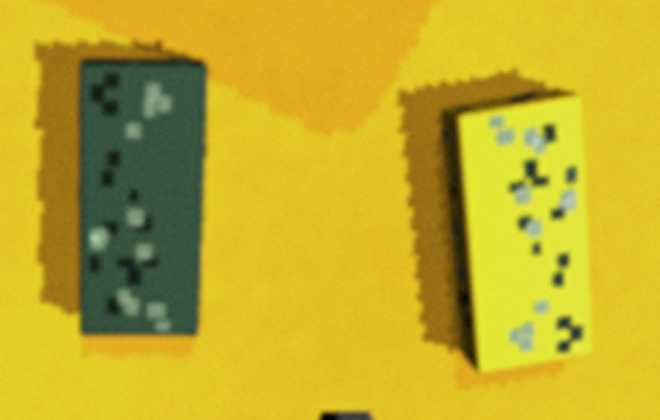

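Request:
play_rows:
  motion:
    - [[0.012,0.004,-0.15],[0,0,0]]
    - [[0.012,0.004,-0.3],[0,0,0]]
    - [[0.012,0.004,-0.4],[0,0,0]]
    - [[0.012,0.004,-0.45],[0,0,0]]
    - [[0.012,0.004,-0.455],[0,0,0]]
    - [[0.012,0.004,-0.455],[0,0,0]]

```text
time: 27.08
tool_pos: [0.4718, 0.4042, -0.035]
tcp_rot: [-1.561, -0.187, 0.182]
wrist_force: [0.6, 0.8, 0.7]
width: 0.752
```

```bash
python3 look.py sample_green m_w2
```

```text
T [ 0.4718  0.4042 -0.035 ] jaw 13.5
sample_green 0.74 [0.5851 0.4222] [99. 38.] long -60.0 jaw-> 30.0 px 525.0 278.0 h [0.007 0.017 0.018] top-c [0.5868 0.4278 0.0176]
sample_green 0.66 [0.4717 0.4064] [93. 40.] long -76.7 jaw-> 13.3 px 281.0 266.0 h [0.017 0.018 0.018] top-c [0.471  0.4117 0.0177]
```

View pics/m_w2.png

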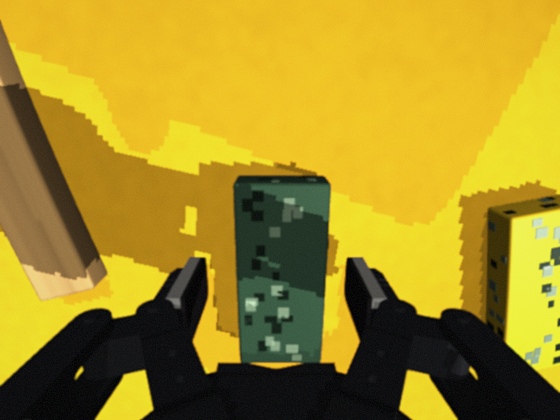

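Request:
play_rows:
  motion:
    - [[0,0,-0.006],[0,0,0]]
    - [[0,0,-0.006],[0,0,0]]
    - [[0,0,-0.006],[0,0,0]]
    - [[0,0,-0.006],[0,0,0]]
    - [[0,0,-0.006],[0,0,0]]
  gripper: 1
  squeeze: 60

```text
time: 27.8
tool_pos: [0.4713, 0.4045, -0.0379]
tcp_rot: [-1.562, -0.187, 0.183]
wrist_force: [-0.5, 0.0, 5.9]
width: 0.452
```

Request:
play_rows:
  motion:
    - [[0,0,0.1],[0,0,0]]
    - [[0,0,0.25],[0,0,0]]
    - [[0,0,0.4],[0,0,0]]
    - [[0,-0.1,0.55],[0,0,0]]
    - [[0,-0.8,0.6],[0,0,-0.2]]
    - [[0,-0.8,0.6],[0,0,-0.4]]
    - [[0,-0.8,0.6],[0,0,-0.4]]
    - [[0,-0.8,0.6],[0,0,-0.4]]
    - [[0,-0.8,0.6],[0,0,-0.4]]

```text
time: 28.92
tool_pos: [0.4691, 0.0809, 0.2002]
tcp_rot: [-1.571, 0.064, -0.062]
wrist_force: [0.3, 0.1, -1.5]
width: 0.45
```

Request:
play_rows:
  motion:
    - [[-0.032,-0.735,0],[0,0,0]]
    - [[-0.032,-0.735,0],[0,0,0]]
    - [[-0.032,-0.735,0],[0,0,0]]
    - [[-0.032,-0.735,-0.05],[0,0,0]]
    - [[-0.032,-0.735,-0.15],[0,0,0]]
    - [[-0.032,-0.735,-0.22],[0,0,0]]
    - [[-0.032,-0.735,-0.22],[0,0,0]]

```text
time: 29.8
tool_pos: [0.4537, -0.2093, 0.1088]
tcp_rot: [-1.566, 0.069, -0.057]
wrist_force: [-0.6, -0.0, -1.7]
width: 0.452
```

Run:
```python
from h import *
P=pose('wrist');print(bot.read_state()['tool_pos'],bot.read_state()['width'])
im,d=cams.read_camera('wrist');save('n_w',im)
im,d=cams.read_camera('top');save('n_t',im,(270,180,410,310),4)
im,d=cams.read_camera('scene')
save('n_s',im,(160,140,300,240),5)
```

```text
[ 0.45372485 -0.20928293  0.1088311 ] 0.4521325886871391
```

View pics/n_w.png

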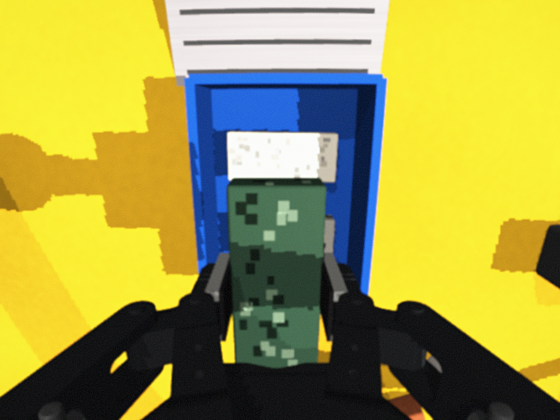

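View pics/n_s.png

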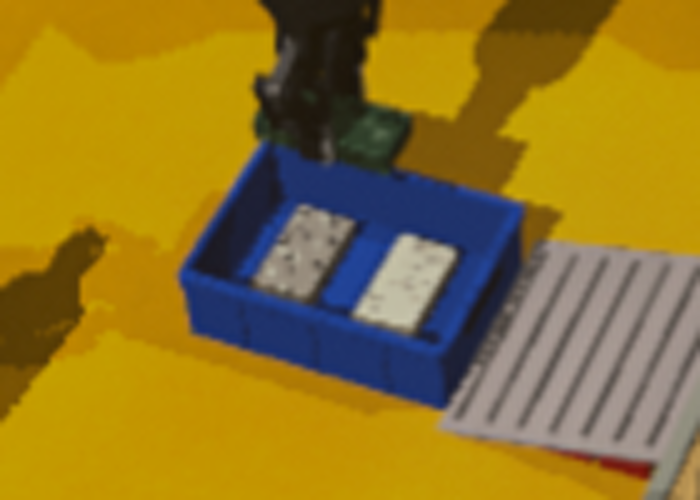

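Request:
play_rows:
  motion:
    - [[0.006,-0.008,-0.1],[0,0,0]]
    - [[0.006,-0.008,-0.2],[0,0,0]]
    - [[0.006,-0.008,-0.27],[0,0,0]]
    - [[0.006,-0.008,-0.31],[0,0,0]]
    - [[0.006,-0.008,-0.313],[0,0,0]]
    - [[0.006,-0.008,-0.313],[0,0,0]]

```text
time: 30.7
tool_pos: [0.4613, -0.2142, -0.0111]
tcp_rot: [-1.571, 0.06, -0.063]
wrist_force: [0.2, -0.9, -1.7]
width: 0.452
```

Request:
play_rows:
  motion:
    - [[0,0,0],[0,0,0]]
    - [[0,0,0],[0,0,0]]
    - [[0,0,0],[0,0,0]]
    - [[0,0,0.1],[0,0,0]]
    - [[0,0,0.2],[0,0,0]]
    - [[0,0,0.3],[0,0,0]]
    - [[0,0,0.4],[0,0,0]]
    - [[0,0,0.4],[0,0,0]]
  gripper: 0.42

```text
time: 31.7
tool_pos: [0.4628, -0.2153, 0.1519]
tcp_rot: [-1.574, 0.056, -0.068]
wrist_force: [-0.0, -0.3, -0.4]
width: 0.576
```

Run:
```python
from h import *
im,d=cams.read_camera('wrist');save('o_w',im)
P=pose('wrist')
for n in ['sample_white','sample_grey','sample_green']:
  for r in cams.regions_of('wrist',n)[:1]: print(n,rect('wrist',r['mask'],.03,P))
im,d=cams.read_camera('scene')
save('o_s',im)
```

```text
sample_white (array([ 0.45767242, -0.17162933]), array([87., 39.]), -5.979759216308594)
sample_grey (array([ 0.42243576, -0.23808893]), array([42., 25.]), 84.26060485839844)
sample_green (array([ 0.45758554, -0.21454956]), array([92., 42.]), 85.45025634765625)
```

View pics/o_w.png

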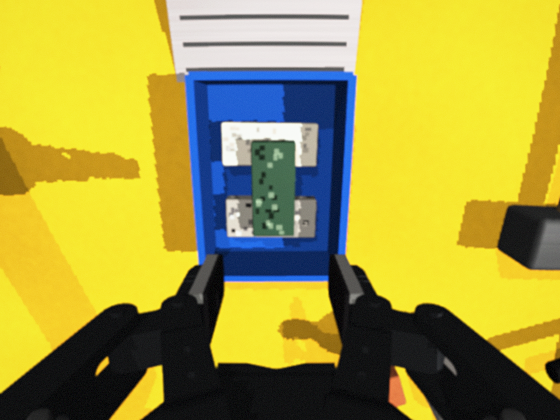

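View pics/o_s.png

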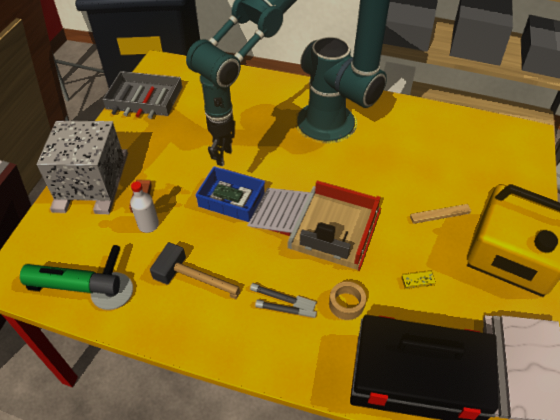

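Run:
```python
from h import *
im,d=cams.read_camera('top');save('p_t',np.clip(im.astype(float)*1.7,0,255).astype(np.uint8))
for n in ['tote','lip','ramp_foot']:
  for r in cams.mark_of('top',n)[:1]:
    R,t=pose('top'); print(n,R@r['xyz']+t)
P=pose('wrist');im,d=cams.read_camera('wrist')
# tote rim corners front
W=np.array([pix2world('wrist',p,z=.06,P=P)[0,:2] for p in [(186,73),(355,73),(199,283)]])
th,o,R=rigid2([(-.065,.09),(.065,.09),(-.065,-.09)],W);print(np.degrees(th),o,((W-o)@R).round(4))
os_=np.array([.46364,.04644]);a=np.radians(-4.44);Rs=np.array([[np.cos(a),-np.sin(a)],[np.sin(a),np.cos(a)]])
print('skid',(o-os_)@Rs)
```

```text
tote [ 0.46007023 -0.20608686  0.0005755 ]
lip [0.46352972 0.04828972 0.03831096]
ramp_foot [ 0.45938979 -0.11487939 -0.00141813]
-4.819093368475147 [ 0.45335484 -0.20301458] [[-0.0647  0.0902]
 [ 0.0653  0.0908]
 [-0.0655 -0.0909]]
skid [ 0.00905725 -0.24950218]
```

View pics/p_t.png

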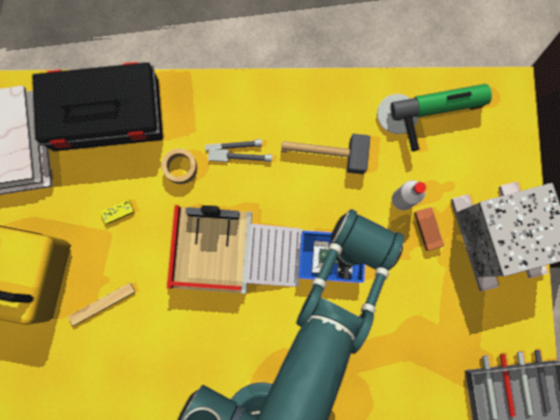

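Request:
play_rows:
  motion:
    - [[-0.045,-0.32,0],[0,0,0]]
    - [[-0.045,-0.32,0],[0,0,0]]
    - [[-0.045,-0.32,0],[0.1,0,0]]
    - [[-0.045,-0.32,-0.15],[0.2,0,0]]
    - [[-0.045,-0.32,-0.3],[0.2,0,0]]
    - [[-0.045,-0.32,-0.4],[0.2,0,0]]
    - [[-0.045,-0.32,-0.46],[0.2,0,0]]
    - [[-0.045,-0.32,-0.46],[0.2,0,0]]
  gripper: 0

```text
time: 33.2
tool_pos: [0.4397, -0.3398, -0.0393]
tcp_rot: [-1.409, 0.069, -0.053]
wrist_force: [-0.7, 0.2, 0.6]
width: 1.001
```

```bash
cat > st.py <<'E'
import sys
from h import *
s=bot.read_state();T=s['tool_pos'];R=Ro.from_rotvec(s['tcp_rot']).as_matrix()
os_=np.array([.46364,.04644]);a=np.radians(-4.44);Rs=np.array([[np.cos(a),-np.sin(a)],[np.sin(a),np.cos(a)]])
print('T',T.round(4),'skid',((T[:2]-os_)@Rs).round(4),'jaw',np.degrees(np.arctan2(R[1,0],R[0,0])).round(1),'tilt',np.degrees(np.arctan2(R[1,1],-R[2,1])).round(1),'F',s['wrist_force'].round(1))
P=pose('wrist');im,d=cams.read_camera('wrist');save(sys.argv[1]+'_w',im)
v,u=np.mgrid[0:420,0:560]
W=pix2world('wrist',np.c_[u.ravel(),v.ravel()],depth=d.ravel(),P=P)
im2=im.reshape(-1,3).astype(int)
m=(im2[:,2]>im2[:,0]+40)&(im2[:,2]>im2[:,1]+25)
for z0 in (0,):
    B=W[m]; S=np.c_[(B[:,:2]-os_)@Rs,B[:,2]]
    S=S[(abs(S[:,0])<.15)&(S[:,1]>-.5)&(S[:,1]<.25)&(S[:,2]>-.02)]
    if len(S)>100:
        # rim points: highest by skid y bins
        lo,hi=np.percentile(S[:,1],[.3,99.7]);print('tote blue y range',lo.round(4),hi.round(4),'x',np.percentile(S[:,0],[.5,99.5]).round(4))
        for y in np.arange(lo,hi+.001,(hi-lo)/4):
            k=abs(S[:,1]-y)<.006
            if k.sum()>5: print('  y',y.round(3),'zmax',np.percentile(S[k,2],99).round(4),'zmin',np.percentile(S[k,2],1).round(4))
im,d=cams.read_camera('scene');save(sys.argv[1]+'_s',im,(160,140,400,280),3)
E
python3 st.py q1
```

```text
T [ 0.4397 -0.3398 -0.0393] skid [ 0.006  -0.3869] jaw -4.5 tilt 9.2 F [-0.7  0.2  0.6]
tote blue y range -0.3438 -0.2738 x [-0.0529  0.0818]
  y -0.344 zmax 0.1515 zmin 0.0574
  y -0.326 zmax 0.0603 zmin 0.0023
  y -0.309 zmax 0.0605 zmin 0.0024
  y -0.291 zmax 0.0548 zmin 0.0025
  y -0.274 zmax 0.0166 zmin 0.0021
```

View pics/q1_w.png

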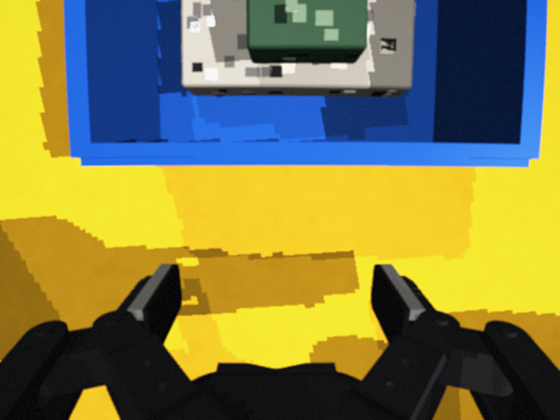

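View pics/q1_s.png

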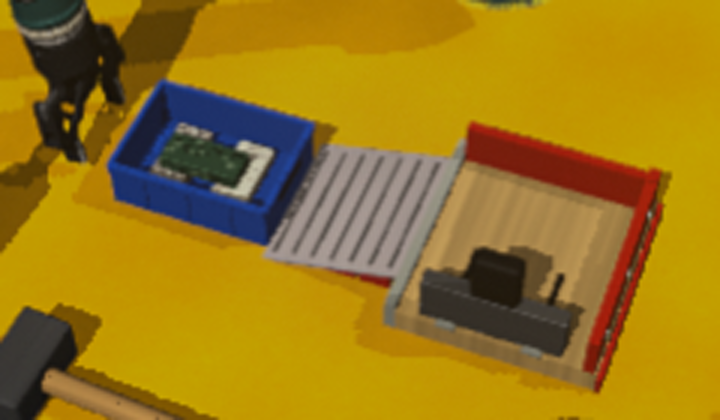

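Request:
play_rows:
  motion:
    - [[0.018,0.04,0],[0,0,0]]
    - [[0.022,0.08,0],[0,0,0]]
    - [[0.024,0.11,0],[0,0,0]]
    - [[0.026,0.14,0],[0,0,0]]
    - [[0.028,0.17,0],[0,0,0]]
    - [[0.03,0.2,0],[0,0,0]]
    - [[0.033,0.23,0],[0,0,0]]
    - [[0.035,0.26,0],[0,0,0]]
    - [[0.035,0.26,0],[0,0,0]]

```text
time: 34.42
tool_pos: [0.4557, -0.2366, -0.0364]
tcp_rot: [-1.412, 0.065, -0.055]
wrist_force: [-0.4, -0.4, -0.4]
width: 0.999
```

```bash
python3 st.py q2
```

```text
T [ 0.4557 -0.2366 -0.0364] skid [ 0.014  -0.2828] jaw -4.4 tilt 9.0 F [-0.4 -0.4 -0.4]
tote blue y range -0.2867 -0.1737 x [-0.053   0.0818]
  y -0.287 zmax 0.0608 zmin 0.0533
  y -0.258 zmax 0.0625 zmin 0.004
  y -0.23 zmax 0.0651 zmin 0.0069
  y -0.202 zmax 0.0675 zmin 0.009
  y -0.174 zmax 0.0285 zmin 0.0109
```

View pics/q2_w.png

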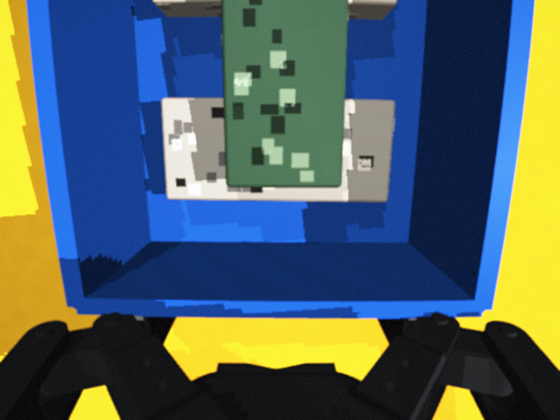

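View pics/q2_s.png

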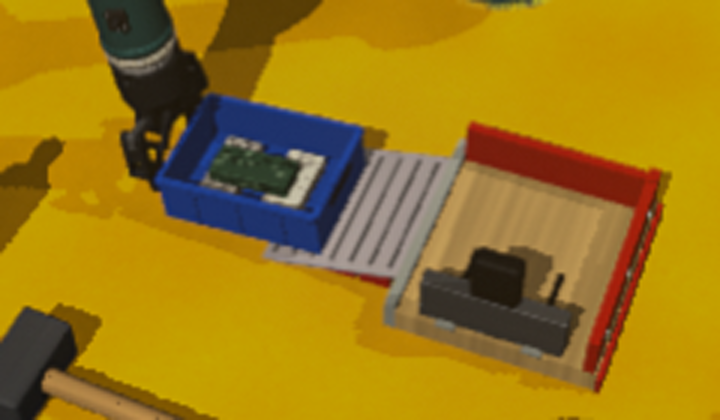

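Request:
play_rows:
  motion:
    - [[0.002,0.028,0],[0,0,0]]
    - [[0.004,0.056,0],[0,0,0]]
    - [[0.006,0.084,0],[0,0,0]]
    - [[0.008,0.112,0],[0,0,0]]
    - [[0.01,0.14,0],[0,0,0]]
    - [[0.012,0.168,0],[0,0,0]]
    - [[0.015,0.196,0],[0,0,0]]
    - [[0.017,0.222,0],[0,0,0]]
    - [[0.019,0.248,0],[0,0,0]]
    - [[0.019,0.248,0],[0,0,0]]

```text
time: 35.78
tool_pos: [0.4632, -0.137, -0.0365]
tcp_rot: [-1.411, 0.065, -0.055]
wrist_force: [-0.0, -0.5, -0.7]
width: 1.001
```

```bash
python3 st.py q3
```

```text
T [ 0.4632 -0.137  -0.0365] skid [ 0.0138 -0.1829] jaw -4.4 tilt 9.1 F [-0.  -0.5 -0.7]
tote blue y range -0.1877 -0.0786 x [-0.0531  0.0815]
  y -0.188 zmax 0.0598 zmin 0.0543
  y -0.16 zmax 0.0652 zmin 0.0045
  y -0.133 zmax 0.0721 zmin 0.0115
  y -0.106 zmax 0.0783 zmin 0.0179
  y -0.079 zmax 0.0375 zmin 0.0234
```

View pics/q3_w.png

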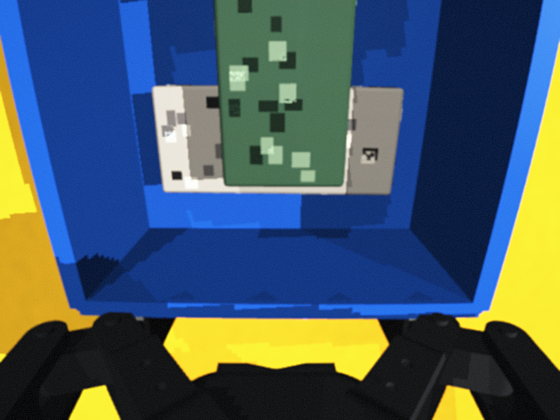

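View pics/q3_s.png

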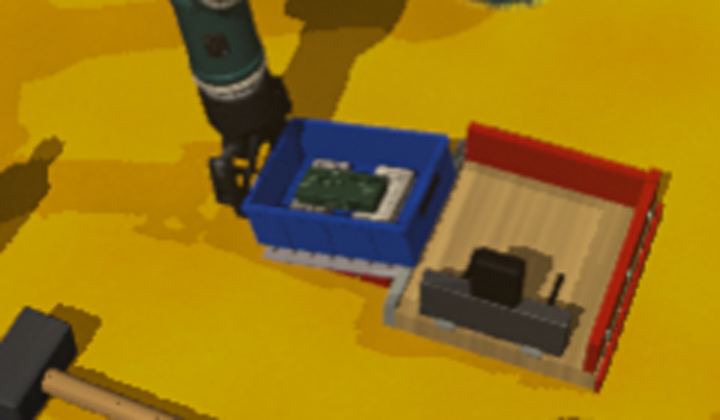

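Request:
play_rows:
  motion:
    - [[0.002,0.022,0],[0,0,0]]
    - [[0.003,0.044,0.002],[0,0,0]]
    - [[0.005,0.066,0.007],[0,0,0]]
    - [[0.007,0.088,0.013],[0,0,0]]
    - [[0.008,0.11,0.018],[0,0,0]]
    - [[0.01,0.132,0.024],[0,0,0]]
    - [[0.012,0.154,0.03],[0,0,0]]
    - [[0.013,0.174,0.035],[0,0,0]]
    - [[0.013,0.174,0.035],[0,0,0]]

```text
time: 37.0
tool_pos: [0.4695, -0.0688, -0.022]
tcp_rot: [-1.413, 0.064, -0.057]
wrist_force: [1.1, -3.0, 3.3]
width: 1.003
```

```bash
python3 st.py q4
```

```text
T [ 0.4695 -0.0688 -0.022 ] skid [ 0.0147 -0.1144] jaw -4.5 tilt 9.0 F [ 1.1 -3.   3.3]
tote blue y range -0.1197 -0.0108 x [-0.0525  0.0818]
  y -0.12 zmax 0.0746 zmin 0.0696
  y -0.092 zmax 0.0805 zmin 0.0193
  y -0.065 zmax 0.1686 zmin 0.0269
  y -0.038 zmax 0.0942 zmin 0.0336
  y -0.011 zmax 0.0536 zmin 0.0394
```

View pics/q4_w.png

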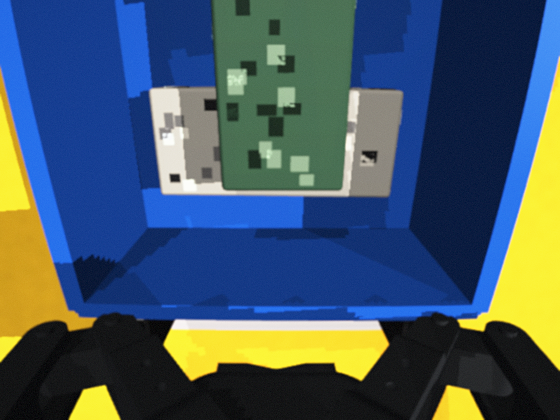

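View pics/q4_s.png

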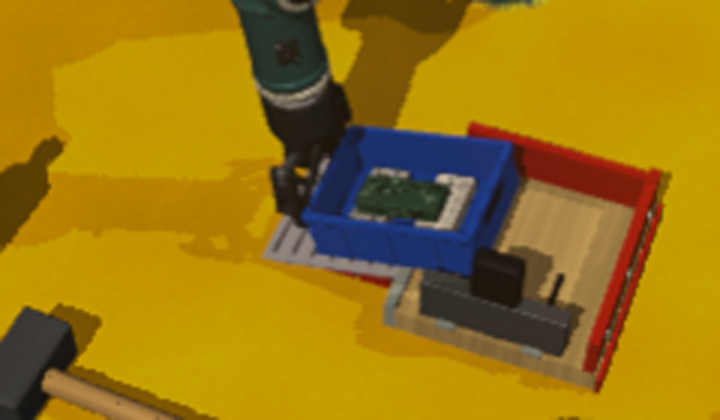

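Request:
play_rows:
  motion:
    - [[-0.003,-0.045,0],[0,0,0]]
    - [[-0.003,-0.05,0.02],[-0.1,0,0]]
    - [[-0.003,-0.05,0.065],[-0.2,0,0]]
    - [[-0.003,-0.05,0.065],[-0.2,0,0]]
    - [[-0.001,-0.01,0.065],[-0.2,0,0]]
    - [[0.001,0.02,0.065],[-0.2,0,0]]
    - [[0.003,0.045,0.065],[-0.2,0,0]]
    - [[0.005,0.07,0.065],[-0.2,0,0]]
    - [[0.005,0.07,0.065],[-0.2,0,0]]

```text
time: 38.22
tool_pos: [0.4695, -0.0405, 0.0024]
tcp_rot: [-1.568, 0.064, -0.06]
wrist_force: [0.7, -0.3, 0.3]
width: 1.0
```

```bash
python3 st.py q5
```

```text
T [ 0.4695 -0.0405  0.0024] skid [ 0.0126 -0.0862] jaw -4.5 tilt 0.1 F [ 0.7 -0.3  0.3]
tote blue y range -0.0708 0.0282 x [-0.0517  0.0832]
  y -0.071 zmax 0.1049 zmin 0.0471
  y -0.046 zmax 0.1031 zmin 0.0449
  y -0.021 zmax 0.1008 zmin 0.0425
  y 0.003 zmax 0.0985 zmin 0.0398
  y 0.028 zmax 0.0633 zmin 0.0375
```

View pics/q5_w.png

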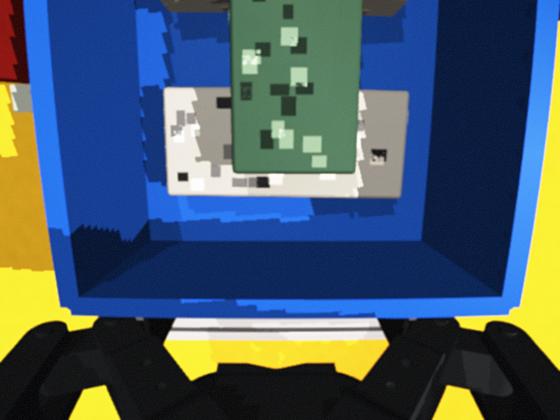

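View pics/q5_s.png

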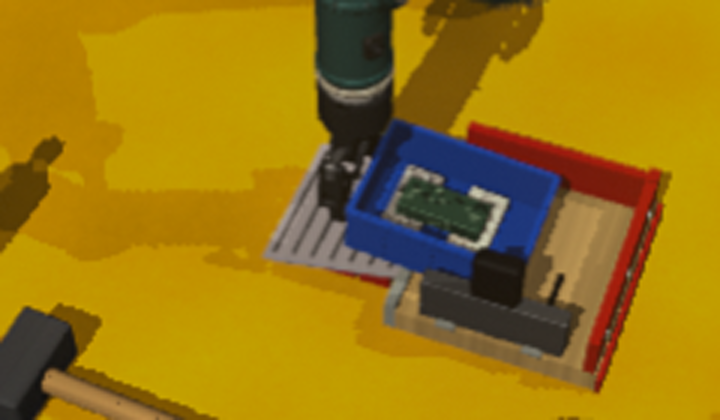

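Request:
play_rows:
  motion:
    - [[0.002,0.025,0],[0,0,0]]
    - [[0.004,0.05,0],[0,0,0]]
    - [[0.006,0.075,0],[0,0,0]]
    - [[0.008,0.1,0],[0,0,0]]
    - [[0.01,0.125,0],[0,0,0]]
    - [[0.012,0.15,0],[0,0,0]]
    - [[0.014,0.17,0],[0,0,0]]
    - [[0.015,0.19,0],[0,0,0]]
    - [[0.015,0.19,0],[0,0,0]]

```text
time: 39.45
tool_pos: [0.4769, 0.0361, 0.0036]
tcp_rot: [-1.569, 0.061, -0.062]
wrist_force: [0.7, -0.0, -0.1]
width: 1.003
```

```bash
python3 st.py q6
```

```text
T [0.4769 0.0361 0.0036] skid [ 0.014  -0.0093] jaw -4.5 tilt 0.0 F [ 0.7 -0.  -0.1]
tote blue y range -0.0004 0.1075 x [-0.0512  0.0844]
  y -0.0 zmax 0.0886 zmin 0.0335
  y 0.027 zmax 0.0885 zmin 0.0305
  y 0.054 zmax 0.0884 zmin 0.0307
  y 0.081 zmax 0.0885 zmin 0.0303
  y 0.108 zmax 0.0571 zmin 0.03
```

View pics/q6_w.png

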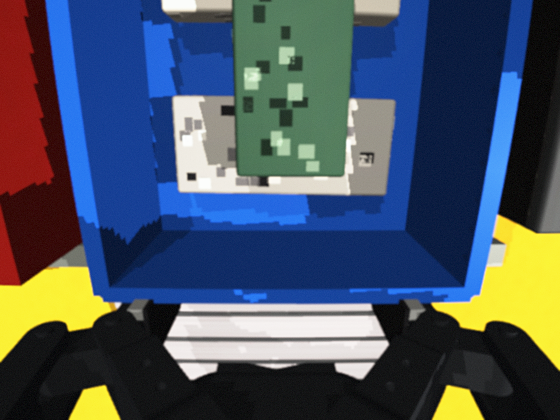

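View pics/q6_s.png

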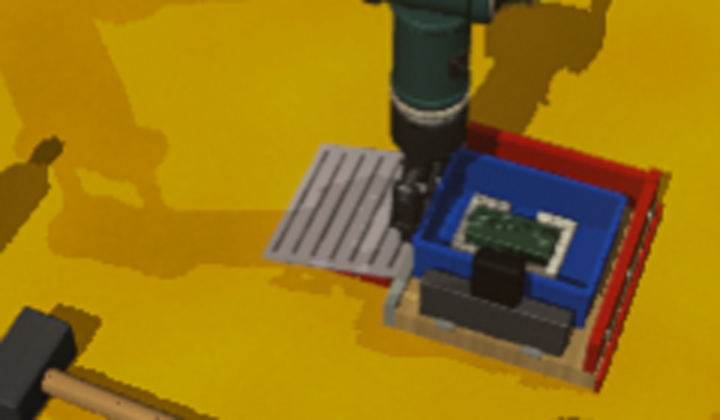

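Request:
play_rows:
  motion:
    - [[0.001,0.01,0],[0,0,0]]
    - [[0.001,0.01,0],[0,0,0]]
    - [[0.001,0.01,0],[0,0,0]]
    - [[-0.005,-0.05,0],[0,0,0]]
    - [[-0.008,-0.1,0.05],[0,0,0]]
    - [[-0.008,-0.1,0.2],[0,0,0]]
    - [[-0.008,-0.1,0.35],[0,0,0]]
    - [[0,-0.1,0.5],[0,0,0]]

```text
time: 40.55
tool_pos: [0.476, -0.0047, 0.205]
tcp_rot: [-1.569, 0.062, -0.062]
wrist_force: [1.8, -0.3, 0.8]
width: 1.003
```

```bash
python3 st.py q7
```

```text
T [ 0.476  -0.0047  0.205 ] skid [ 0.0163 -0.05  ] jaw -4.5 tilt 0.0 F [ 1.8 -0.3  0.8]
tote blue y range -0.0021 0.126 x [-0.0513  0.0842]
  y -0.002 zmax 0.0882 zmin 0.0359
  y 0.03 zmax 0.0884 zmin 0.0287
  y 0.062 zmax 0.0887 zmin 0.029
  y 0.094 zmax 0.0884 zmin 0.0296
  y 0.126 zmax 0.0488 zmin 0.0294
```

View pics/q7_w.png

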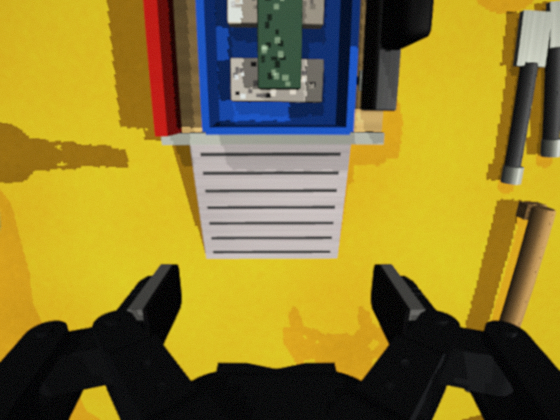

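Request:
play_rows:
  motion:
    - [[0.15,0.2,0.05],[0,0,0]]
    - [[0.275,0.354,0.05],[0,0,0]]
    - [[0.275,0.354,0.05],[0,0,0]]
    - [[0.275,0.354,0],[0,0,0]]
    - [[0.275,0.354,-0.15],[0,0,0]]
    - [[0.275,0.354,-0.17],[0,0,0]]
    - [[0.275,0.354,-0.17],[0,0,0]]

```text
time: 41.52
tool_pos: [0.5854, 0.136, 0.1347]
tcp_rot: [-1.57, 0.064, -0.061]
wrist_force: [-0.2, 0.6, 0.0]
width: 1.003
```

```bash
python3 st.py r1
```

```text
T [0.5854 0.136  0.1347] skid [0.1145 0.0987] jaw -4.6 tilt -0.0 F [-0.2  0.6  0. ]
tote blue y range 0.002 0.1859 x [-0.0676  0.0849]
  y 0.002 zmax 0.0885 zmin 0.0318
  y 0.048 zmax 0.0886 zmin 0.0308
  y 0.094 zmax 0.0885 zmin 0.0302
  y 0.14 zmax 0.0884 zmin 0.0303
  y 0.186 zmax 0.0891 zmin 0.0342
```

View pics/r1_w.png

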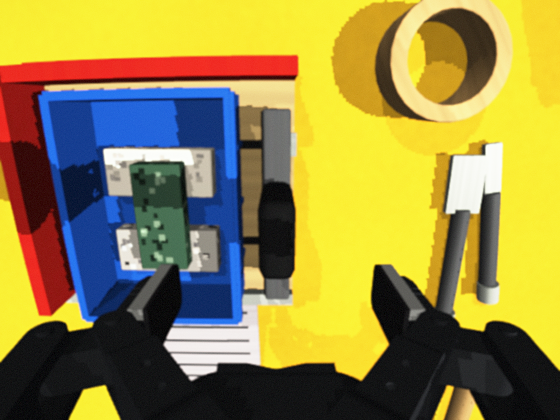

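Request:
play_rows:
  motion:
    - [[0,0,-0.1],[0,0,0]]
    - [[0,0,-0.17],[0,0,0]]
    - [[0,0,-0.19],[0,0,0]]
    - [[0,0,-0.19],[0,0,0]]

```text
time: 42.12
tool_pos: [0.5876, 0.1368, 0.0609]
tcp_rot: [-1.569, 0.061, -0.064]
wrist_force: [-0.1, 0.9, 0.3]
width: 1.001
```

Request:
play_rows:
  motion:
    - [[0,0,0],[0,0,0]]
    - [[0,0,0],[0,0,0]]
    - [[0,0,0],[0,0,0]]
    - [[0,0,0],[0,0,0]]
    - [[0,0,0],[0,0,0]]
  gripper: 1
  squeeze: 50

```text
time: 42.75
tool_pos: [0.5859, 0.1368, 0.06]
tcp_rot: [-1.57, 0.063, -0.061]
wrist_force: [-4.5, -0.0, 6.0]
width: 0.252
```

Request:
play_rows:
  motion:
    - [[-0.016,0.001,0],[0,0,0]]
    - [[-0.032,0.0025,0],[0,0,0]]
    - [[-0.048,0.004,0],[0,0,0]]
    - [[-0.064,0.005,0],[0,0,0]]
    - [[-0.08,0.006,0],[0,0,0]]
    - [[-0.096,0.0075,0],[0,0,0]]
    - [[-0.112,0.009,0],[0,0,0]]
    - [[-0.125,0.01,0],[0,0,0]]
    - [[-0.125,0.01,0],[0,0,0]]

```text
time: 43.88
tool_pos: [0.5368, 0.1406, 0.06]
tcp_rot: [-1.57, 0.061, -0.063]
wrist_force: [2.3, -1.2, 6.4]
width: 0.253
```

```bash
python3 st.py r2; python3 -c "
from workcell import bot;print(bot.read_state()['width'])"
```

```text
T [0.5368 0.1406 0.06  ] skid [0.0657 0.0995] jaw -4.5 tilt -0.0 F [ 2.3 -1.2  6.4]
tote blue y range 0.007 0.1858 x [-0.0788  0.0565]
  y 0.007 zmax 0.0883 zmin 0.0307
  y 0.052 zmax 0.0883 zmin 0.0311
  y 0.096 zmax 0.0888 zmin 0.0304
  y 0.141 zmax 0.0883 zmin 0.0303
  y 0.186 zmax 0.089 zmin 0.0498
0.25154156218258683
```

View pics/r2_w.png

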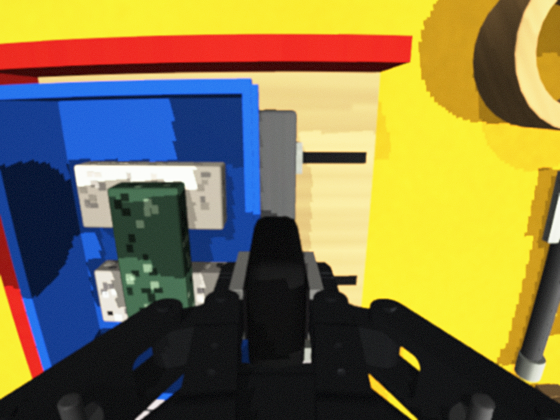

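Request:
play_rows:
  motion:
    - [[-0.01,0.001,0],[0,0,0]]
    - [[-0.02,0.0015,0],[0,0,0]]
    - [[-0.023,0.002,0],[0,0,0]]
    - [[-0.023,0.002,0],[0,0,0]]

```text
time: 44.48
tool_pos: [0.5285, 0.1412, 0.06]
tcp_rot: [-1.57, 0.06, -0.064]
wrist_force: [5.3, -2.5, 4.2]
width: 0.248
```

Request:
play_rows:
  motion:
    - [[-0.004,0,0],[0,0,0]]
    - [[-0.004,0,0],[0,0,0]]

```text
time: 44.72
tool_pos: [0.5272, 0.1414, 0.0601]
tcp_rot: [-1.57, 0.059, -0.064]
wrist_force: [6.3, -2.5, 4.1]
width: 0.247
```

Request:
play_rows:
  motion:
    - [[-0.004,0,0],[0,0,0]]
    - [[-0.004,0,0],[0,0,0]]

```text
time: 44.98
tool_pos: [0.5274, 0.1414, 0.0601]
tcp_rot: [-1.57, 0.057, -0.067]
wrist_force: [12.2, -2.2, -1.1]
width: 0.246
```

Request:
play_rows:
  motion:
    - [[-0.004,0,0],[0,0,0]]
    - [[-0.004,0,0],[0,0,0]]

```text
time: 45.22
tool_pos: [0.5276, 0.1414, 0.0601]
tcp_rot: [-1.569, 0.054, -0.069]
wrist_force: [19.1, -2.2, -5.2]
width: 0.252
```

Request:
play_rows:
  motion:
    - [[0.006,0,0],[0,0,0]]
    - [[0.006,0,0],[0,0,0]]

```text
time: 45.48
tool_pos: [0.5273, 0.1414, 0.0601]
tcp_rot: [-1.57, 0.059, -0.065]
wrist_force: [8.6, -2.0, 2.3]
width: 0.25
```

Request:
play_rows:
  motion:
    - [[0,0,0],[0,0,0]]
    - [[0,0,0],[0,0,0]]
    - [[0,0,0],[0,0,0]]
    - [[0,0,0.1],[0,0,0]]
    - [[0,0,0.25],[0,0,0]]
    - [[0,0,0.4],[0,0,0]]
    - [[0,0,0.4],[0,0,0]]
  gripper: 0

```text
time: 46.35
tool_pos: [0.5288, 0.1426, 0.2262]
tcp_rot: [-1.567, 0.053, -0.071]
wrist_force: [0.5, 1.1, 0.1]
width: 1.001
```

```bash
python3 st.py r3
```

```text
T [0.5288 0.1426 0.2262] skid [0.0575 0.1009] jaw -4.5 tilt 0.2 F [0.5 1.1 0.1]
tote blue y range -0.0229 0.1857 x [-0.0892  0.0473]
  y -0.023 zmax 0.0362 zmin 0.0328
  y 0.029 zmax 0.089 zmin 0.0305
  y 0.081 zmax 0.1395 zmin 0.0299
  y 0.134 zmax 0.089 zmin 0.0301
  y 0.186 zmax 0.0891 zmin 0.0273
```

View pics/r3_w.png

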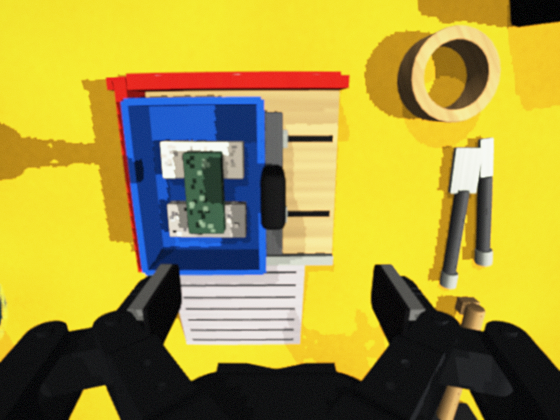

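View pics/r3_s.png

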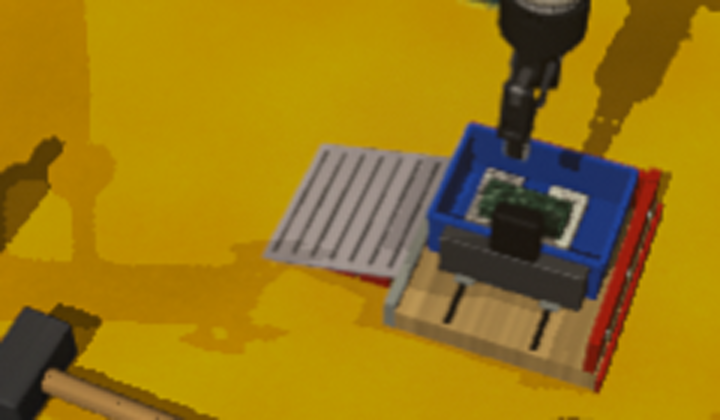

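Run:
```python
from h import *
P=pose('wrist');im,d=cams.read_camera('wrist')
save('s_w',im,(100,60,300,290),3)
os_=np.array([.46364,.04644]);a=np.radians(-4.44);Rs=np.array([[np.cos(a),-np.sin(a)],[np.sin(a),np.cos(a)]])
W=np.array([pix2world('wrist',p,z=.088,P=P)[0,:2] for p in [(121,99),(264,98),(146,273),(265,272)]])
th,o,R=rigid2([(-.065,.09),(.065,.09),(-.065,-.09),(.065,-.09)],W);print(np.degrees(th)+4.44,(o-os_)@Rs,((W-o)@R).round(4))
for r in cams.mark_of('wrist','bar_grip')[:1]:
    X=P[0]@r['xyz']+P[1];print(X,'joint',.115-((X[:2]-os_)@Rs)[0])
R,t=pose('scene');cams.read_camera('scene')
for n in ['sample_white','sample_grey','sample_green','tote','bar_grip']:
    for r in cams.mark_of('scene',n)[:1]: X=R@r['xyz']+t;print(n,X.round(3),((X[:2]-os_)@Rs).round(3))
```

```text
0.3448767240456787 [-0.02374949  0.09409719] [[-0.0663  0.0895]
 [ 0.0662  0.088 ]
 [-0.0641 -0.0893]
 [ 0.0643 -0.0882]]
[0.52144437 0.13886421 0.12281749] joint 0.06452413309051902
sample_white [0.452 0.165 0.03 ] [-0.021  0.117]
sample_grey [0.45  0.097 0.032] [-0.017  0.049]
sample_green [0.454 0.134 0.05 ] [-0.016  0.086]
tote [0.453 0.138 0.026] [-0.017  0.091]
bar_grip [0.534 0.138 0.124] [0.063 0.097]
```

View pics/s_w.png

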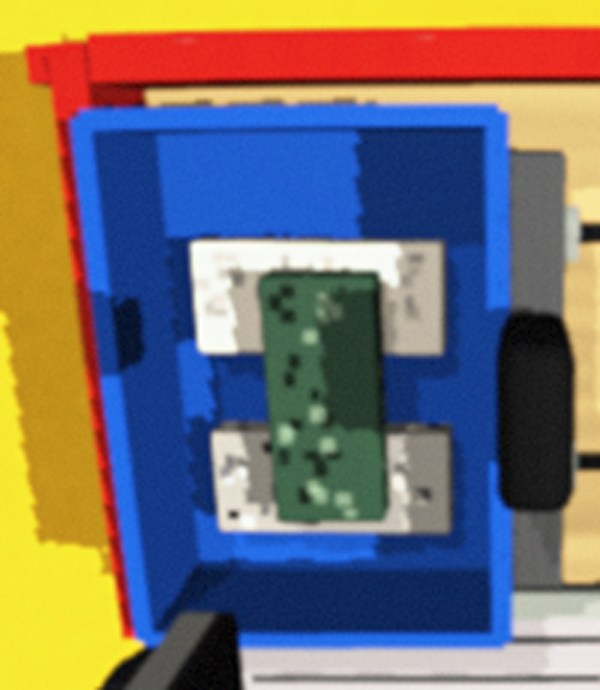

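```bash
python3 -c "
from workcell import bot;print(bot.finish_job())"
```

```text
the job is handed in; nothing more can be done
None
```

I drew the load bar back to its stop and laid the grey, white and dark green samples in the tote. I then pushed the tote up the ramp until its back edge dropped behind the lip, pulled the bar in, and handed the job in at about 47 s. The hand-in gives no verdict, so whether it passed is unknown. I found no red or black sample on the bench, and left the yellow look-alike and the rubbing stone alone.

**Last checks**
- **Tote:** flat, with its rim at about 88–89 mm all along. It sits at about skid x −24 to −17 mm, y 91–94 mm, square within about 0.3°.
- **Load bar:** the tool stopped moving while the force rose from 6 to 19 N, so the tote is snug against the rail. The arm position puts the bar at about 0.059.
- **Samples:** all three are inside the tote, with green lying on top of grey and white. The gripper is clear of everything.

**What disagreed**
- The fingertips turned out to be about 42 mm behind the stated TCP. My first grab at the bar grip closed on air, and I corrected for this from then on.
- I released white low in the tote, and the tote shifted about 10 mm towards the ramp, probably nudged by the gripper. It still stood before the ramp.
- The camera networks put the final bar position at about 0.052 (scene) and 0.065 (wrist), either side of the arm's figure; 0.052 would be under the 0.0555 limit. I trusted the arm figure because it read zero at the bar's stop.
- The wrist and scene cameras differ by about 7 mm on the tote's final x; the allowed range is −26 to −15.5 mm.

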